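# Ready the price scale and raise its customer display

### The arm

A 7-joint arm with a two-finger parallel gripper is mounted at the origin on the work surface. World frame = base frame: x ahead of the robot, y to its left, z up, the work surface at z = 0. Lengths are in m, angles in rad, forces in N, time in s.
With the tool pointing down it reaches from about 0.425 to 0.95 m from the base axis. Payload 16.7 kg.
Tool frame: the origin (TCP) lies midway between the tips of the shut fingers; the grasp point (between the pads) lies 19 mm behind it; z points along the fingers, y is the line along which they close (so a half turn about z gives the same grasp; the last joint's range is limited). The gripper opens to 94 mm and grips with 3 to 60 N. Pads are 16 mm wide; open, the fingers measure 119 mm over their backs; the gripper's body (75 mm by 177 mm) begins 78 mm behind the grasp point.
Start: joints at [-1.278, 0.426, 0.074, 1.606, -0.034, 1.111, -0.067], TCP at [0.289, 0.61, 0.183] pointing down, gripper open.
Joint ranges: [-2.85, 2.85], [-0.5, 2.14], [-1.23, 1.37], [0.21, 2.46], [-1.02, 4.16], [0.16, 2.05], [-2.73, 2.73]. Speed limits (rad/s): [1.89, 1.89, 2.39, 2.39, 3.01, 3.01, 3.01].

### API

Orientations are given as a unit quaternion [w, x, y, z].
In Python, from rig import observe, read_camera, close_job, spot_in gives the robot as it stands.
- The arm moves only by the tool move_arm, never from a script. Its argument "rows" is a list that holds one entry, the list of rows, each a list of 6 numbers: the shift along the tool's x, y, z each as a share of 0.2 m, from -1 to 1, then the turn, a rotation vector about the tool's x, y, z each as a share of 0.5 rad, from -1 to 1. A call has 1 to 12 rows; each row is the pose to reach, as a shift and turn from the pose commanded when the call began, along the tool's axes at that moment; what a row does not reach only later rows make up. A row lasts 1/12 s, in which the tool goes at most 41.7 mm and 7.16 degrees, less where a joint would pass 70% of its speed; a pose out of reach is approached as far as the arm can. A call with a number of a shift or a turn outside -1 to 1 is refused whole. A call with a gripper value outside its range is refused whole. "grip" is the closure, from -1 (fully open) to 1 (shut), set as the call begins (left out, the last holds). The fingers move at their own pace and stop on an object; "squeeze" is the grip in N (left out, the last holds). Time passes only in rows, so rows that repeat a pose let the fingers close. It gives the time, the measured TCP pose, the force, the opening and the grip force at its end, in the units of the state.
- observe(): the state, without advancing time (a new reading comes with each control period).
- read_camera(name): name is "side" or "top" or "wrist"; returns a dict with "frame" (420x560x3 uint8, blue, green, red), "mtx" (3x3 intrinsics, pixels), "position" and "orientation" of the camera in the world. Camera axes: x right, y up, looking along -z (the intrinsics and any distortion apply to the point x, -y, -z); pixel columns grow to the right and rows downward; lengths in m; the calibration is good to about 2 mm. A picture is of the moment at which its call begins. There is no depth.
- close_job(): hands the job in; it is judged then, once.
Trained networks look in the newest picture that a camera, given by its name, has taken for a name from the list of things; names that differ only in an ending like _2 or _b are one class to them, and where a whole thing is asked for, a point or a joint stands for the part that bears it (a point fixed in the world has none). Each returns a list of dicts, best first, with "conf" (0 to 1); they miss things now and then, are a little off and sometimes report something else, mostly with a low value. They report only what shows in the picture. A call takes as long as a camera call.
- spot_in(query, camera): "extent" ([centre column, centre row, width, height] in pixels, round what is visible of it).
The state is a dict: "clock": time; "joint_positions": joint angles; "joint_vel": joint speeds; "joint_efforts": joint torques, N m; "position": TCP position; "orientation": TCP orientation; "ft_force": force on the tool from outside, world axes, zero at the start; "moment": the same for the moment, N m; "width": opening from 0.0 (shut) to 1.0 (fully open); "gripper_force": force on a finger pad.
Only numpy, scipy, OpenCV 4.12 (cv2) and the standard library are available. Lean on these libraries where they do the work, as an engineer would, in place of code of your own. Each camera call takes 0.05 s, during which the arm holds its last target. There are 200 camera calls.

### The job

Get the price scale ready for customers. First take the scoop off the scale's platter and lay it down flat in the empty tray, without dropping it, then pull the customer display up out of its leaning tube until the lock button clicks out and it stays up by itself, and turn the display panel to face squarely over the front of its stand, away from the side the mast leans to. Last of all press the scale's big round key all the way in and let it go; do not shift the glass jar or the tin.

Things in the scene. Friction and masses are not known exactly. Their poses are not given: they have to be found in the camera images.
- scale: Price scale, fixed to the table, 320 mm deep (x) by 280 mm wide (y). Origin under its middle on the table; its -x side is the operator's side with the sloping keypad (slope 28 degrees, rising towards +x). The blue platter, 225 by 270 mm, is centred 50 mm towards +x of the origin, its flat top 110 mm above the table.
- key_top (a point): Centre of the top of the scale's big round key (26 mm across, grey, in a black round housing), on the keypad slope 100 mm towards the scale's -y from its middle. z points straight out of the key, 28 degrees from vertical, leaning to the scale's -x; press along -z. The small square keys are dummies.
- key (a joint): Travel of the round key: 0 = out, 0.005 m = fully in. Spring key, about 4 N when fully in; comes back when let go.
- scoop: Loose steel scoop, about 0.2 kg: flat-bottomed open bowl 90 mm long (x), 72 mm wide, 28 mm high (back wall 36 mm), with a straight round handle 18 mm thick and 100 mm long running to -x from the back wall, its axis 28 mm above the underside. Total length 189 mm. Origin at the underside under the middle of the bowl, z up. Starts lying on the platter.
- scoop_grip (a point): A point on the scoop handle's axis 40 mm behind the back wall: 85 mm towards -x of the scoop's origin, 28 mm above its underside. Frame as the scoop's: the handle runs along x.
- scoop_mid (a point): Middle of the scoop's whole length, at underside level: 50 mm towards -x of the scoop's origin.
- tray: Empty white plastic tray, fixed to the table, 240 mm (x) by 140 mm (y) outside, 30 mm high, walls and floor 5 mm thick, so the inner floor is 5 mm above the table. Origin under its middle; z up.
- panel_top (a point): Middle of the top edge of the black display panel, on the mast's axis. z: along the mast, up and out (35 degrees from vertical, towards the stand's -x); x: panel's thickness, out of its screen; y: along its width. The panel is 24 mm thick, 120 mm wide and 56 mm high, all below this point. Pinch it over its top edge across the 24 mm, tool leaning in line with the mast.
- mast (a joint): How far the mast is pulled out along its axis: 0 = fully in; end stop 0.091 m. Moves with about 4 N friction and stays where it is left (moving mass about 0.24 kg). Starts 0 to 0.03 out. Between 0.088 and 0.091 the lock button jumps out and then holds the mast there.
- lock (a joint): The spring lock button on the mast: 0 to 0.002 = hidden inside the tube, 0.008 m = fully out through its hole (clicked).
- panel (a joint): Swivel of the display panel about the mast's axis, counter-clockwise positive seen from the top: 0 = screen faces squarely to the stand's +x side. Turns against a light friction of 0.08 N m and stays; range -1.3 to 1.3. It starts turned off by 0.5 to 1.05.
- stand: Stand of the customer display, fixed to the table: dark steel foot plate 170 by 130 mm, 12 mm thick, with a grey square tube (36 mm, 150 mm long) leaning 35 degrees from vertical towards the stand's -x. The mast's axis starts 115 mm towards +x of the origin on top of the foot plate. Origin on the table, 55 mm towards -x of the plate's middle; z up.
- hole (a point): The hole for the lock button (12 mm) on the outer face of the leaning tube that looks up and to the stand's +x.
- jar: Bystander: glass jar with steel lid, 64 mm across, 110 mm high; leave alone. Origin at the middle of its underside.
- tin: Bystander: tin can, 64 mm across, 85 mm high; leave alone. Origin at the middle of its underside.

How it is judged:
By the outcome, as a careful person would: the job done as asked, in the order asked, and still so for the second after the job is handed in, with the robot touching nothing.
It also fails if it takes over 72 s, if anything falls off the work surface, if the arm or the gripper's body presses on something with over 40 N, if the wrist force passes 120 N, or if a joint passes its speed limit or range.

## Working session

There is one attempt and no reset: what is moved stays moved. The work goes in short steps, Python scripts to look and compute and a tool call to move; the robot and the scene stay as the last step left them, time stands still between calls to the robot, and variables do not carry over. Pictures are saved under pics/ and viewed, at most 10 in all, crops included, and the job is handed in when it is done.

Besides the shell and the picture viewer there is one more tool, called after "Call:" as name(argument=value, ...) on one line, values as JSON. move_arm: Moves the arm, as the interface text tells. Shift numbers are shares of 0.2 m and turn numbers shares of 0.5 rad, none past 1 either way. Its arguments: {"type":"object","properties":{"rows":{"type":"array"},"grip":{"type":"number"},"squeeze":{"type":"number"}},"required":["rows"]}

```bash
ls; mkdir -p pics
cat > h.py <<'E'
import numpy as np, cv2, json
from rig import observe, read_camera, close_job, spot_in
from scipy.spatial.transform import Rotation as R
def rot(q): return R.from_quat([q[1],q[2],q[3],q[0]])
def ray(c,u,v):
    K=np.array(c["mtx"]); d=np.array([(u-K[0,2])/K[0,0],-(v-K[1,2])/K[1,1],-1.])
    d=rot(c["orientation"]).apply(d); return np.array(c["position"]),d/np.linalg.norm(d)
def atz(c,u,v,z):
    p,d=ray(c,u,v); return p+d*(z-p[2])/d[2]
def proj(c,P):
    K=np.array(c["mtx"]); q=rot(c["orientation"]).inv().apply(np.atleast_2d(P)-np.array(c["position"]))
    return np.c_[K[0,2]+K[0,0]*q[:,0]/-q[:,2],K[1,2]-K[1,1]*q[:,1]/-q[:,2]]
E
python3 - <<'E'
from h import *
print(observe())
for n in ("top","side"):
    c=read_camera(n); print(n,c["position"],c["orientation"],c["mtx"], c.keys())
    cv2.imwrite(f"pics/{n}0.png",c["frame"])
    for q in "scale key scoop tray panel stand hole jar tin".split():
        print(q,[(np.round(s["extent"]).tolist(),round(s["conf"],2)) for s in spot_in(q,n)[:2]])
E
```

```text
pics
{'clock': 0.0, 'joint_positions': array([-1.27750496,  0.42672612,  0.0738446 ,  1.60662777, -0.03412733,
        1.11082622, -0.06708813]), 'joint_vel': array([-0.00072235,  0.00070977,  0.00033171,  0.00117248,  0.00189437,
       -0.00295836,  0.00124239]), 'joint_efforts': array([ 2.07968507e-03, -9.35820007e+01,  3.66784126e+00, -4.54172730e+01,
       -4.89392260e-02,  2.03491043e-02,  1.96883293e-04]), 'position': array([0.2890215 , 0.60944781, 0.18237022]), 'orientation': array([-1.11116671e-04,  2.19604503e-01,  9.75588756e-01, -6.54820252e-04]), 'ft_force': array([-0.49905516,  0.02198254, -0.41699114]), 'moment': array([ 0.03154447, -0.00136693,  0.03283054]), 'gripper_force': 0.0, 'width': 0.9998103891794147}
top [0.42697077 0.00320035 1.27833146] [-0.69591606 -0.05143656  0.05902242  0.71384275] [[429.66177526   0.         275.0413259 ]
 [  0.         429.66177526 204.25982481]
 [  0.           0.           1.        ]] dict_keys(['frame', 'mtx', 'position', 'orientation'])
scale [([274.0, 199.0, 105.0, 122.0], 0.81), ([189.0, 164.0, 24.0, 26.0], 0.45)]
key []
scoop
[... 321 characters left out ...]
in [([188.0, 165.0, 24.0, 21.0], 0.92)]
side [ 0.21254284 -0.46576135  0.74433275] [ 0.87331925  0.3621615  -0.13079285 -0.29840536] [[390.6648049    0.         273.63368917]
 [  0.         390.6648049  208.98894071]
 [  0.           0.           1.        ]] dict_keys(['frame', 'mtx', 'position', 'orientation'])
scale [([296.0, 237.0, 178.0, 156.0], 0.88)]
key [([271.0, 279.0, 11.0, 12.0], 0.53)]
scoop [([313.0, 201.0, 70.0, 52.0], 0.69)]
tray [([363.0, 364.0, 151.0, 112.0], 0.62)]
panel []
stand [([178.0, 160.0, 97.0, 94.0], 0.68)]
hole [([180.0, 158.0, 100.0, 89.0], 0.72), ([272.0, 279.0, 11.0, 12.0], 0.71)]
jar [([398.0, 267.0, 38.0, 48.0], 0.91)]
tin [([268.0, 165.0, 24.0, 32.0], 0.85)]
```

Run:
```python
import cv2
a=cv2.imread("pics/top0.png")[90:310,70:460]; cv2.imwrite("pics/top0z.png",cv2.resize(a,None,fx=2.05,fy=2.05,interpolation=cv2.INTER_CUBIC))
a=cv2.imread("pics/side0.png")[90:420,90:480]; cv2.imwrite("pics/side0z.png",cv2.resize(a,None,fx=1.8,fy=1.8,interpolation=cv2.INTER_CUBIC))
```

```text
(no output)
```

View pics/top0z.png

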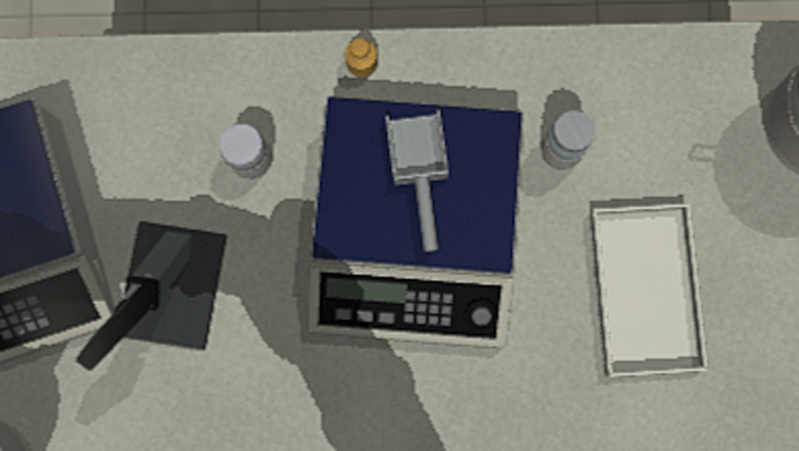

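View pics/side0z.png

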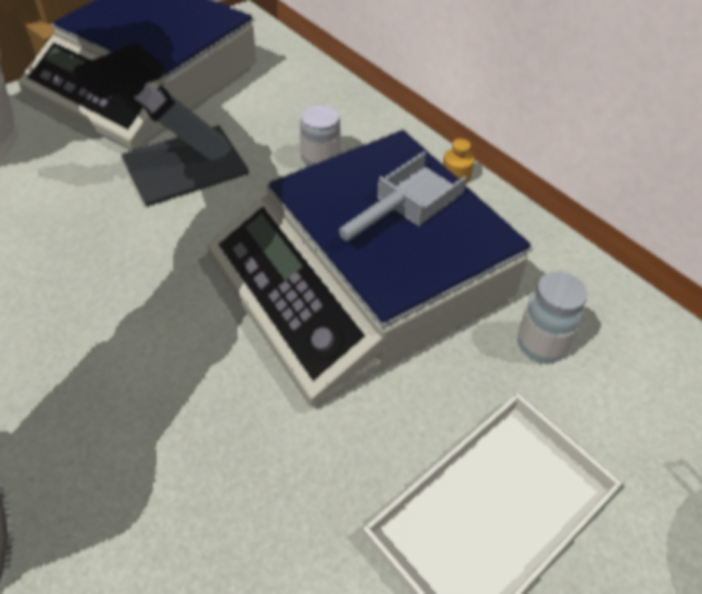

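The top picture shows the scoop on the platter (handle from about (422,180) to (431,250) zoomed). The tray is at right, and the stand is at left with its tube leaning toward the robot. A second scale stands further left. The jar is right of our scale and the tin left of it. In the side picture the round key is at (322,338) zoomed.

Run:
```python
from h import *
c=read_camera("top"); s=read_camera("side")
def T(l,z): return np.array([atz(c,70+x/2.05,90+y/2.05,z) for x,y in l])
pl=T([(328,98),(522,112),(512,271),(314,258)],.11); print("platter\n",pl.round(3),pl.mean(0).round(3))
tr=T([(591,208),(689,205),(705,370),(606,376)],.03); print("tray\n",tr.round(3),tr.mean(0).round(3))
st=T([(138,222),(227,235),(206,349),(126,335)],.012); print("stand\n",st.round(3),st.mean(0).round(3))
print("handle",T([(422,180),(431,250)],.138).round(3)); print("bowl",T([(388,117),(440,111)],.138).round(3),T([(395,183),(447,177)],.146).round(3))
print("jar",T([(572,131)],.11).round(3),"tin",T([(241,145)],.085).round(3),"key",T([(482,315)],.08).round(3))
# key triangulate
p1,d1=ray(c,70+482/2.05,90+315/2.05); p2,d2=ray(s,90+322/1.8,90+338/1.8)
A=np.c_[d1,-d2]; t=np.linalg.lstsq(A,p2-p1,rcond=None)[0]; print("key tri",(p1+d1*t[0]).round(4),(p2+d2*t[1]).round(4))
# scoop handle end via side
p1,d1=ray(c,70+431/2.05,90+250/2.05); p2,d2=ray(s,90+346/1.8,90+235/1.8)
A=np.c_[d1,-d2]; t=np.linalg.lstsq(A,p2-p1,rcond=None)[0]; print("handle end",(p1+d1*t[0]).round(4),(p2+d2*t[1]).round(4))
q=observe()["orientation"]; print(rot(q).as_matrix().round(3))
```

```text
platter
 [[ 0.804  0.11   0.11 ]
 [ 0.778 -0.156  0.11 ]
 [ 0.558 -0.133  0.11 ]
 [ 0.582  0.131  0.11 ]] [ 0.68  -0.012  0.11 ]
tray
 [[ 0.656 -0.26   0.03 ]
 [ 0.657 -0.402  0.03 ]
 [ 0.421 -0.408  0.03 ]
 [ 0.416 -0.268  0.03 ]] [ 0.537 -0.334  0.03 ]
stand
 [[0.655 0.397 0.012]
 [0.632 0.268 0.012]
 [0.469 0.296 0.012]
 [0.491 0.41  0.012]] [0.562 0.343 0.012]
handle [[ 0.679 -0.016  0.138]
 [ 0.585 -0.025  0.138]]
bowl [[ 0.766  0.028  0.138]
 [ 0.773 -0.042  0.138]] [[ 0.674  0.02   0.146]
 [ 0.681 -0.048  0.146]]
jar [[ 0.749 -0.223  0.11 ]] tin [[0.747 0.234 0.085]] key [[ 0.503 -0.093  0.08 ]]
key tri [ 0.5028 -0.0932  0.0776] [ 0.5021 -0.0929  0.0775]
handle end [ 0.5854 -0.0248  0.1377] [ 0.5886 -0.0269  0.1382]
[[-0.904  0.429 -0.   ]
 [ 0.429  0.904 -0.   ]
 [ 0.    -0.    -1.   ]]
```

Call:
move_arm(rows=[[[0, 0, -1, 0, 0, 0], [0, 0, -1, 0, 0, 0], [-0.3, -0.1, -1, 0, 0, -0.3], [-0.6, -0.3, -1, 0, 0, -0.6], [-0.77, -0.46, -1, 0, 0, -1], [-0.77, -0.46, -1, 0, 0, -1], [-0.77, -0.46, -1, 0, 0, -1], [-0.77, -0.46, -1, 0, 0, -1], [-0.77, -0.46, -1, 0, 0, -1]]], grip=-1, squeeze=50)

```text
clock: 1.85
position: [0.3921, 0.4578, 0.3857]
orientation: [0.001, -0.026, 1.0, 0.001]
ft_force: [0.1, 0.2, -0.4]
width: 1.001
gripper_force: 0.0
```

```bash
cat >> h.py <<'E'
def to(pos,Rm=None,o=None):
    o=o or observe(); q=rot(o["orientation"]); d=q.inv().apply(np.array(pos)-o["position"])/.2
    r=np.zeros(3) if Rm is None else (q.inv()*Rm).as_rotvec()/.5
    return np.r_[d,r].round(3).tolist()
def down(yaw_y): # tool pointing down, tool y at angle yaw_y (deg) in world
    a=np.radians(yaw_y); y=np.array([np.cos(a),np.sin(a),0]); z=np.array([0,0,-1.]); return R.from_matrix(np.c_[np.cross(y,z),y,z])
E
python3 - <<'E'
from h import *
o=observe(); print(o["position"],o["clock"],rot(o["orientation"]).as_matrix().round(3).tolist(),o["joint_positions"].round(2))
print(to([.661,-.018,.25],down(95.2)))
E
```

```text
[0.39211538 0.45778479 0.38566972] 1.85 [[-0.999, -0.051, 0.003], [-0.051, 0.999, 0.002], [-0.003, 0.002, -1.0]] [-1.04  0.19  0.08  1.49 -0.02  1.45  0.67]
[-1.219, -2.446, 0.676, 0.005, 0.006, -0.079]
```

Call:
move_arm(rows=[[[-0.5, -1, 0, 0, 0, -0.08], [-0.5, -1, 0, 0, 0, -0.08], [-0.5, -1, 0, 0, 0, -0.08], [-0.5, -1, 0, 0, 0, -0.08], [-0.5, -1, 0, 0, 0, -0.08], [-0.5, -1, 0, 0, 0, -0.08], [-0.5, -1, 0, 0, 0, -0.08]]])

```text
clock: 2.43
position: [0.5021, 0.2632, 0.3829]
orientation: [0.0, -0.046, 0.999, -0.0]
ft_force: [-1.5, 0.6, 0.7]
width: 0.999
gripper_force: 0.0
```

Call:
move_arm(rows=[[[-0.5, -1, 0, 0, 0, 0], [-0.5, -1, 0, 0, 0, 0], [-0.5, -1, 0, 0, 0, 0], [-0.5, -1, 0, 0, 0, 0], [-0.5, -1, 0, 0, 0, 0], [-0.5, -1, 0, 0, 0, 0], [-0.5, -1, 0, 0, 0, 0]]])

```text
clock: 3.02
position: [0.6205, 0.0745, 0.3821]
orientation: [-0.0, -0.046, 0.999, -0.001]
ft_force: [0.0, 0.4, 0.2]
width: 1.002
gripper_force: 0.0
```

Run:
```python
from h import *
c=read_camera("wrist"); cv2.imwrite("pics/w1.png",c["frame"])
o=observe(); print(o["position"],o["clock"],o["joint_positions"].round(2)); print(to([.661,-.018,.20],down(95.2)))
# predicted pixels of handle points for check
print(proj(c,[[.586,-.026,.138],[.645,-.02,.138],[.675,-.017,.138]]).round())
```

```text
[0.61965805 0.0771704  0.38211601] 3.0667 [-0.52  0.24  0.37  1.46 -0.09  1.46  1.52]
[-0.162, -0.493, 0.911, -0.001, -0.002, 0.009]
[[208. 149.]
 [211. 191.]
 [212. 211.]]
```

View pics/w1.png

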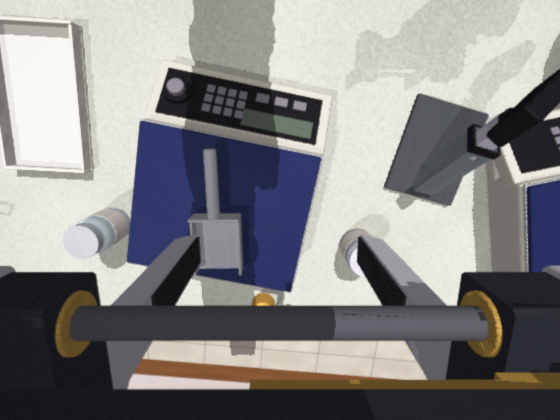

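Wrist view: the scoop handle runs from (209,150) to (213,213), within about 2 px of my prediction. The key is at (176,88).

Call:
move_arm(rows=[[[-0.08, -0.25, 0.5, 0, 0, 0], [-0.17, -0.5, 0.92, 0, 0, 0.01], [-0.17, -0.5, 0.92, 0, 0, 0.01], [-0.17, -0.5, 0.92, 0, 0, 0.01], [-0.17, -0.5, 0.92, 0, 0, 0.01], [-0.17, -0.5, 0.92, 0, 0, 0.01], [-0.17, -0.5, 0.92, 0, 0, 0.01], [-0.17, -0.5, 0.92, 0, 0, 0.01]]])

```text
clock: 3.73
position: [0.6629, -0.0163, 0.1997]
orientation: [0.0, -0.047, 0.999, 0.0]
ft_force: [-0.9, 1.1, 0.4]
width: 0.999
gripper_force: 0.0
```

Run:
```python
from h import *
o=observe(); print(o["position"],o["clock"],o["joint_positions"].round(2)); print(to([.662,-.0185,.119],down(95.2)))
```

```text
[ 0.66286748 -0.01634719  0.19968548] 3.7333 [-0.36  0.41  0.39  1.63 -0.17  1.13  1.74]
[0.005, -0.011, 0.403, 0.002, 0.0, 0.007]
```

Call:
move_arm(rows=[[[0, -0.01, 0.2, 0, 0, 0], [0, -0.01, 0.3, 0, 0, 0], [0, -0.01, 0.4, 0, 0, 0], [0, -0.01, 0.4, 0, 0, 0], [0, -0.01, 0.4, 0, 0, 0]]])

```text
clock: 4.15
position: [0.6633, -0.0189, 0.1205]
orientation: [0.0, -0.047, 0.999, 0.0]
ft_force: [0.5, -0.1, 0.9]
width: 1.003
gripper_force: 0.0
```

Call:
move_arm(rows=[[[0, 0, 0, 0, 0, 0], [0, 0, 0, 0, 0, 0], [0, 0, 0, 0, 0, 0], [0, 0, 0, 0, 0, 0], [0, 0, 0, 0, 0, 0], [0, 0, 0, 0, 0, 0], [0, 0, 0, 0, 0, 0], [0, 0, 0, 0, 0, 0]]], grip=1, squeeze=50)

```text
clock: 4.82
position: [0.6628, -0.0208, 0.1191]
orientation: [-0.0, -0.046, 0.999, -0.0]
ft_force: [0.8, -0.1, -0.1]
width: 0.473
gripper_force: 0.0
```

Call:
move_arm(rows=[[[0, 0, -0.02, 0, 0, 0], [0, 0, -0.05, 0, 0, 0], [0, 0, -0.1, 0, 0, 0], [0, 0, -0.2, 0, 0, 0], [0, 0, -0.3, 0, 0, 0], [0, 0, -0.4, 0, 0, 0], [0, 0, -0.4, 0, 0, 0]]])

```text
clock: 5.4
position: [0.6649, -0.0211, 0.2042]
orientation: [0.003, -0.046, 0.999, 0.0]
ft_force: [0.2, -0.2, -0.1]
width: 0.01
gripper_force: 0.0
```

Run:
```python
from h import *
o=observe(); print(o["position"],o["clock"],o["joint_positions"].round(2),o["moment"])
c=read_camera("wrist");a=c["frame"];
s=read_camera("side")["frame"]; cv2.imwrite("pics/g1.png",np.hstack([a[:,100:500],s[:, 150:550]])); 
print(to([.587,-.334,.2]))
```

```text
[ 0.66485965 -0.02112746  0.20420519] 5.4 [-0.35  0.41  0.39  1.63 -0.17  1.13  1.74] [ 0.05903321 -0.02218005  0.0011857 ]
[0.524, -1.524, 0.001, 0.0, 0.0, 0.0]
```

View pics/g1.png

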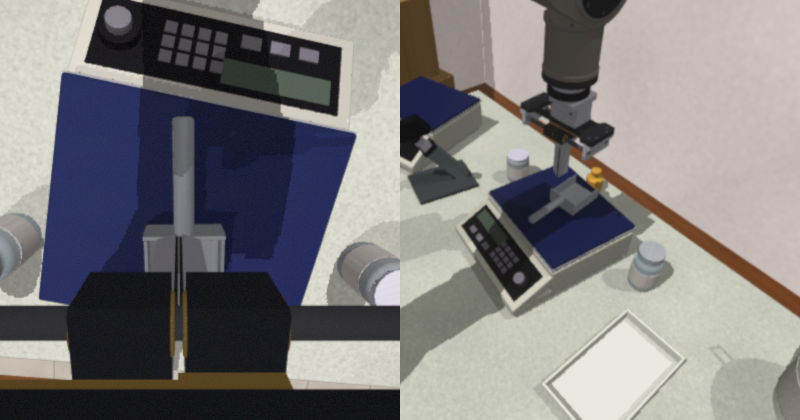

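The fingers were too slow and closed above the handle, so the scoop still lies on the platter. I'll open them, go back down and wait longer.

Call:
move_arm(rows=[[[0, 0, 0, 0, 0, 0], [0, 0, 0, 0, 0, 0], [0, 0, 0, 0, 0, 0], [0, 0, 0, 0, 0, 0], [0, 0, 0, 0, 0, 0], [0, 0, 0, 0, 0, 0], [0, 0, 0, 0, 0, 0], [0, 0, 0, 0, 0, 0], [0, 0, 0, 0, 0, 0], [0, 0, 0, 0, 0, 0]]], grip=-0.1)

```text
clock: 6.33
position: [0.6629, -0.0208, 0.1991]
orientation: [0.0, -0.046, 0.999, -0.0]
ft_force: [-0.5, -0.1, -1.0]
width: 0.549
gripper_force: 0.0
```

Run:
```python
from h import *
c=read_camera("wrist"); print(atz(c,100+183,120,.138), atz(c,100+184,220,.138), observe()["position"], observe()["width"])
```

```text
[ 0.58659095 -0.02395088  0.138     ] [ 0.66875805 -0.01521616  0.138     ] [ 0.66285633 -0.02081694  0.19909268] 0.5518143738106063
```

Call:
move_arm(rows=[[[0, 0.02, 0.1, 0, 0, 0], [0, 0.02, 0.2, 0, 0, 0], [0, 0.02, 0.3, 0, 0, 0], [0, 0.02, 0.4, 0, 0, 0], [0, 0.02, 0.4, 0, 0, 0], [0, 0.02, 0.4, 0, 0, 0]]])

```text
clock: 6.88
position: [0.662, -0.0169, 0.1187]
orientation: [-0.001, -0.046, 0.999, -0.0]
ft_force: [-0.6, 0.6, 1.0]
width: 0.549
gripper_force: 0.0
```

Call:
move_arm(rows=[[[0, 0, 0, 0, 0, 0], [0, 0, 0, 0, 0, 0], [0, 0, 0, 0, 0, 0], [0, 0, 0, 0, 0, 0], [0, 0, 0, 0, 0, 0], [0, 0, 0, 0, 0, 0], [0, 0, 0, 0, 0, 0], [0, 0, 0, 0, 0, 0], [0, 0, 0, 0, 0, 0]]], grip=1, squeeze=50)

```text
clock: 7.63
position: [0.6626, -0.0168, 0.1193]
orientation: [0.0, -0.046, 0.999, 0.0]
ft_force: [-0.0, 1.0, 1.7]
width: 0.141
gripper_force: 45.6
```

Call:
move_arm(rows=[[[0, 0, 0, 0, 0, 0], [0, 0, -0.01, 0, 0, 0], [0, 0, -0.03, 0, 0, 0], [0, 0, -0.06, 0, 0, 0], [0, 0, -0.1, 0, 0, 0], [0, 0, -0.1, 0, 0, 0]]], squeeze=60)

```text
clock: 8.13
position: [0.6633, -0.017, 0.141]
orientation: [0.001, -0.046, 0.999, 0.0]
ft_force: [0.5, -0.2, -2.1]
width: 0.135
gripper_force: 54.2
```

Run:
```python
from h import *
o=observe(); print(o["position"],o["moment"],o["ft_force"])
c=read_camera("wrist")["frame"]; s=read_camera("side")["frame"]
cv2.imwrite("pics/g2.png",np.hstack([c[:,100:500],cv2.resize(s[100:310,220:420],None,fx=2,fy=2)]));
```

```text
[ 0.66328607 -0.01696731  0.14099949] [0.01910071 0.09930488 0.0067554 ] [ 0.48898575 -0.19210487 -2.10231164]
```

View pics/g2.png

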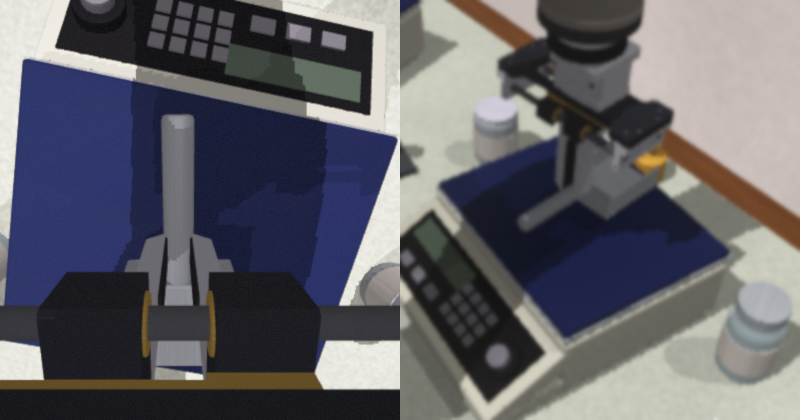

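The scoop is lifted and level in the grip, with the handle at (177,190). Next I carry it over to the tray.

Call:
move_arm(rows=[[[0, 0, -0.1, 0, 0, 0], [0, 0, -0.2, 0, 0, 0], [0, 0, -0.35, 0, 0, 0], [0, 0, -0.45, 0, 0, 0], [0.1, -0.1, -0.5, 0, 0, 0], [0.2, -0.3, -0.5, 0, 0, 0.05], [0.3, -0.5, -0.5, 0, 0, 0.1], [0.35, -0.65, -0.5, 0, 0, 0.15], [0.4, -0.8, -0.5, 0, 0, 0.15], [0.4, -0.9, -0.5, 0, 0, 0.15], [0.4, -0.9, -0.5, 0, 0, 0.15]]])

```text
clock: 9.15
position: [0.5983, -0.2087, 0.2396]
orientation: [0.0, -0.006, 1.0, -0.001]
ft_force: [-0.6, 0.6, 0.2]
width: 0.008
gripper_force: 0.0
```

Run:
```python
from h import *
o=observe(); print(o["position"],o["joint_positions"].round(2),o["width"],o["ft_force"]); print(to([.519,-.334,.2],down(91.2)))
```

```text
[ 0.59828557 -0.20868767  0.23955045] [-0.14  0.34  0.48  1.66 -0.16  1.18  1.97] 0.007988832171571448 [-0.59899304  0.56605572  0.21754483]
[0.404, -0.622, 0.199, -0.004, 0.001, -0.019]
```

The scoop slipped out of the grip on the way. I'll look for it.

Run:
```python
from h import *
c=read_camera("top"); s=read_camera("side")
a=cv2.resize(c["frame"][90:300,200:400],None,fx=2,fy=2); b=cv2.resize(s["frame"][100:310,200:400],None,fx=2,fy=2)
cv2.imwrite("pics/g3.png",np.hstack([a,b]))
```

```text
(no output)
```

View pics/g3.png

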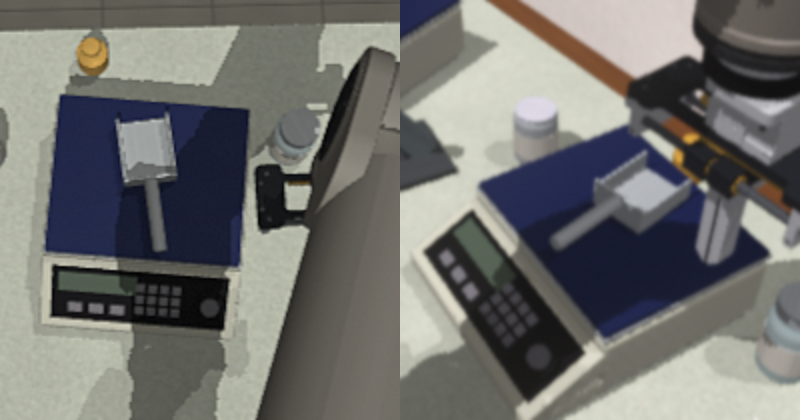

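The scoop is back on the platter close to its first pose, with the handle end at (160,247) in the left half. The pinch must have been off the axis, so I'll check where the TCP really is in the images.

Run:
```python
from h import *
o=observe(); c=read_camera("top"); s=read_camera("side"); w=read_camera("wrist")
p=o["position"]; q=rot(o["orientation"])
print("tip in side",proj(s,[p,p+[0,0,.019],p+[0,0,.04]]).round(1),"seen ~ (357,231)"); print("tip in wrist",proj(w,[p,p+[0,0,.019],p+[0,0,.04]]).round(1))
def tri(a,b):
    p1,d1=ray(c,*a); p2,d2=ray(s,*b); t=np.linalg.lstsq(np.c_[d1,-d2],p2-p1,rcond=None)[0]; return (p1+d1*t[0]).round(4),(p2+d2*t[1]).round(4)
# g3: top x/2+200,y/2+90 ; side (x-400)/2+200, y/2+100
print("handle end",tri((200+160/2,90+249/2),(200+157/2,100+243/2)))
print("handle root",tri((200+150/2,90+183/2),(200+215/2,100+205/2)))
im=np.hstack([cv2.resize(s["frame"][180:280,290:440],None,fx=2.6,fy=2.6,interpolation=cv2.INTER_CUBIC),cv2.resize(w["frame"][160:420,80:480],(400,260))])
cv2.imwrite("pics/g4.png",im)
```

```text
tip in side [[353.3 236.7]
 [355.1 229.2]
 [357.1 220.7]] seen ~ (357,231)
tip in wrist [[275.3 235.5]
 [275.1 245.5]
 [274.7 259.2]]
handle end (array([ 0.5784, -0.024 ,  0.1389]), array([ 0.5799, -0.0249,  0.1392]))
handle root (array([ 0.67  , -0.013 ,  0.1334]), array([ 0.6722, -0.0146,  0.1339]))
```

View pics/g4.png

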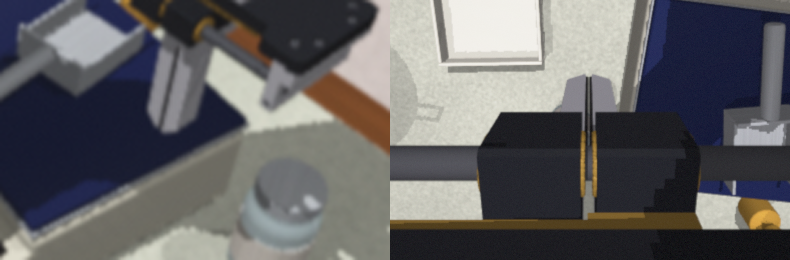

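Run:
```python
from h import *
o=observe(); w=read_camera("wrist"); q=rot(o["orientation"]); p=o["position"]
print("cam in tool",q.inv().apply(w["position"]-p).round(3),"view dir",(q.inv()*rot(w["orientation"])).apply([0,0,-1]).round(3))
for dz in (0,.02): print(proj(w,[p+q.apply([sx,0,-dz]) for sx in(-.01,.01)]).round(1).tolist())
print(o["clock"],to([.645,-.085,.155],down(96)))
```

```text
cam in tool [ 0.069  0.    -0.202] view dir [-0.24  -0.001  0.971]
[[278.0, 250.1], [278.0, 221.6]]
[[278.0, 262.1], [277.9, 230.9]]
9.4 [-0.237, 0.581, 0.42, 0.001, -0.0, -0.171]
```

All three cues (side view, wrist view, chord width) put the real fingertips about 20 mm above the reported TCP. A gentle touch on the empty platter will settle it.

Call:
move_arm(rows=[[[-0.12, 0.3, 0, 0, 0, -0.1], [-0.24, 0.58, 0.1, 0, 0, -0.17], [-0.24, 0.58, 0.2, 0, 0, -0.17], [-0.24, 0.58, 0.3, 0, 0, -0.17], [-0.24, 0.58, 0.42, 0, 0, -0.17], [-0.24, 0.58, 0.5, 0, 0, -0.17], [-0.24, 0.58, 0.55, 0, 0, -0.17], [-0.24, 0.58, 0.6, 0, 0, -0.17], [-0.24, 0.58, 0.62, 0, 0, -0.17], [-0.24, 0.58, 0.62, 0, 0, -0.17]]])

```text
clock: 10.28
position: [0.6452, -0.0865, 0.1147]
orientation: [-0.0, -0.051, 0.999, 0.0]
ft_force: [0.4, 0.2, 0.6]
width: 0.004
gripper_force: 0.0
```

Call:
move_arm(rows=[[[0, 0, 0.02, 0, 0, 0], [0, 0, 0.035, 0, 0, 0], [0, 0, 0.05, 0, 0, 0]]])

```text
clock: 10.53
position: [0.6457, -0.0867, 0.1055]
orientation: [0.0, -0.051, 0.999, 0.0]
ft_force: [-0.1, -0.1, -0.1]
width: 0.003
gripper_force: 0.0
```

Already 4 mm below the platter height with no contact. I'll continue slowly.

Call:
move_arm(rows=[[[0, 0, 0.02, 0, 0, 0], [0, 0, 0.04, 0, 0, 0], [0, 0, 0.05, 0, 0, 0], [0, 0, 0.05, 0, 0, 0]]])

```text
clock: 10.87
position: [0.6451, -0.0866, 0.0945]
orientation: [-0.0, -0.051, 0.999, 0.0]
ft_force: [-0.3, -0.5, -0.2]
width: 0.008
gripper_force: 0.0
```

Call:
move_arm(rows=[[[0, 0, 0.01, 0, 0, 0], [0, 0, 0.02, 0, 0, 0], [0, 0, 0.02, 0, 0, 0]]])

```text
clock: 11.12
position: [0.6452, -0.0865, 0.0907]
orientation: [-0.0, -0.051, 0.999, 0.0]
ft_force: [0.2, 0.5, -0.9]
width: 0.006
gripper_force: 0.0
```

Call:
move_arm(rows=[[[0, 0, 0.01, 0, 0, 0], [0, 0, 0.015, 0, 0, 0], [0, 0, 0.015, 0, 0, 0]]])

```text
clock: 11.37
position: [0.6454, -0.0866, 0.0881]
orientation: [0.0, -0.051, 0.999, -0.0]
ft_force: [0.3, 0.4, 0.5]
width: 0.005
gripper_force: 0.0
```

Call:
move_arm(rows=[[[0, 0, 0.01, 0, 0, 0], [0, 0, 0.015, 0, 0, 0], [0, 0, 0.015, 0, 0, 0]]])

```text
clock: 11.62
position: [0.6457, -0.0866, 0.0877]
orientation: [0.001, -0.051, 0.999, 0.001]
ft_force: [-14.4, 3.4, 37.7]
width: 0.005
gripper_force: 18.9
```

Contact came at a reported z of 0.088, so the real fingertips sit 22 mm behind the stated TCP, and I'll allow for that. Now I retreat, open and grasp again.

Call:
move_arm(rows=[[[0, 0, -0.1, 0, 0, 0], [0, 0, -0.25, 0, 0, 0], [0, 0, -0.4, 0, 0, 0], [0, 0, -0.4, 0, 0, 0], [0, 0, -0.4, 0, 0, 0], [0, 0, -0.4, 0, 0, 0], [0, 0, -0.4, 0, 0, 0], [0, 0, -0.4, 0, 0, 0], [0, 0, -0.4, 0, 0, 0]]], grip=0)

```text
clock: 12.37
position: [0.6449, -0.0866, 0.1641]
orientation: [-0.001, -0.051, 0.999, -0.0]
ft_force: [-1.0, 0.2, -0.3]
width: 0.5
gripper_force: 0.0
```

Run:
```python
from h import *
o=observe(); print(o["position"],o["width"],to([.653,-.0157,.165],down(96.6)))
w=read_camera("wrist"); g=cv2.cvtColor(w["frame"],cv2.COLOR_BGR2HSV)
print(proj(w,[[.579,-.0245,.138],[.671,-.0138,.138]]).round())
m=((g[...,1]<60)&(g[...,2]>70)).astype(np.uint8)
# midline of handle along rows at expected position
for X in (.585,.60,.62,.64):
    u,v=proj(w,[[X,-.0245+(X-.579)*.1163,.138]])[0]; r=m[int(round(v)),int(u)-30:int(u)+30]; k=np.flatnonzero(r)
    if len(k): print(X, len(k), k.min(),k.max(), atz(w,u-30+k.mean()+.0,v,.138).round(4))
```

```text
[ 0.64492187 -0.08658279  0.16412887] 0.5003982960719084 [-0.076, 0.348, -0.004, 0.0, -0.003, -0.026]
[[376. 144.]
 [369. 266.]]
0.585 26 19 44 [ 0.5849 -0.0227  0.138 ]
0.6 25 20 44 [ 0.5999 -0.0206  0.138 ]
0.62 25 19 43 [ 0.6199 -0.019   0.138 ]
0.64 25 19 43 [ 0.6399 -0.0167  0.138 ]
```

Call:
move_arm(rows=[[[-0.04, 0.2, 0, 0, 0, -0.02], [-0.04, 0.35, 0, 0, 0, -0.02], [-0.04, 0.35, 0, 0, 0, -0.02], [-0.04, 0.35, 0.1, 0, 0, -0.02], [-0.04, 0.35, 0.2, 0, 0, -0.02], [-0.04, 0.35, 0.3, 0, 0, -0.02], [-0.04, 0.35, 0.335, 0, 0, -0.02], [-0.04, 0.35, 0.335, 0, 0, -0.02], [-0.04, 0.35, 0.335, 0, 0, -0.02]]])

```text
clock: 13.17
position: [0.6463, -0.0164, 0.0983]
orientation: [-0.0, -0.056, 0.998, -0.0]
ft_force: [0.3, 0.1, 0.2]
width: 0.504
gripper_force: 0.0
```

Call:
move_arm(rows=[[[0, 0, 0, 0, 0, 0], [0, 0, 0, 0, 0, 0], [0, 0, 0, 0, 0, 0], [0, 0, 0, 0, 0, 0], [0, 0, 0, 0, 0, 0], [0, 0, 0, 0, 0, 0], [0, 0, 0, 0, 0, 0], [0, 0, 0, 0, 0, 0], [0, 0, 0, 0, 0, 0]]], grip=1, squeeze=60)

```text
clock: 13.92
position: [0.6463, -0.0162, 0.0983]
orientation: [0.0, -0.056, 0.998, -0.0]
ft_force: [-2.0, -1.2, 5.1]
width: 0.179
gripper_force: 60.0
```

Call:
move_arm(rows=[[[0, 0, -0.01, 0, 0, 0], [0, 0, -0.03, 0, 0, 0], [0, 0, -0.06, 0, 0, 0], [0, 0, -0.1, 0, 0, 0], [0, 0, -0.15, 0, 0, 0], [0, 0, -0.2, 0, 0, 0], [0, 0, -0.3, 0, 0, 0], [0, 0, -0.4, 0, 0, 0], [0, 0, -0.5, 0, 0, 0], [0, 0, -0.5, 0, 0, 0]]])

```text
clock: 14.75
position: [0.6483, -0.0164, 0.203]
orientation: [0.003, -0.056, 0.998, 0.0]
ft_force: [1.3, -0.3, -1.7]
width: 0.18
gripper_force: 60.0
```

Run:
```python
from h import *
o=observe(); print(o["position"],o["width"],o["moment"].round(3),o["ft_force"].round(2))
a=np.radians(1.5); print(to([.537-.026*np.cos(a),-.334-.026*np.sin(a),.2],down(91.5)))
w=read_camera("wrist"); s=read_camera("side"); 
cv2.imwrite("pics/g5.png",np.hstack([w["frame"][:,80:480],cv2.resize(s["frame"][80:290,220:420],None,fx=2,fy=2)]))
```

```text
[ 0.64825707 -0.01635379  0.20303035] 0.18045577834021392 [0.03  0.113 0.095] [ 1.29 -0.32 -1.73]
[0.86, -1.505, 0.01, 0.001, 0.012, 0.171]
```

View pics/g5.png

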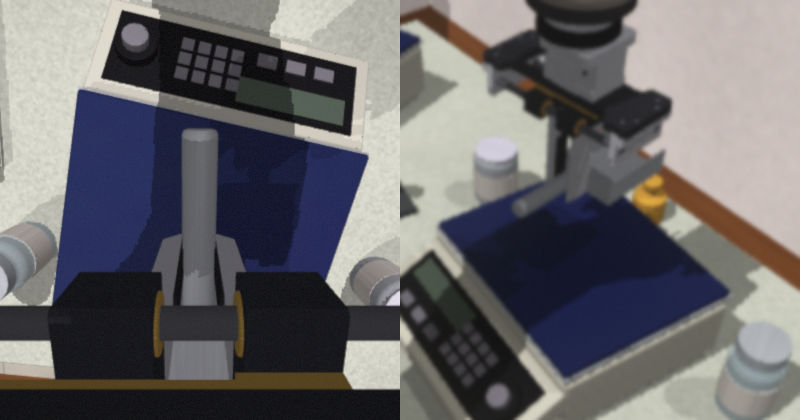

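The scoop is held level and firmly, with the handle centred at (199,200). Carrying it to the tray.

Call:
move_arm(rows=[[[0.05, -0.08, 0, 0, 0, 0], [0.12, -0.2, 0, 0, 0, 0.03], [0.2, -0.35, 0, 0, 0, 0.06], [0.28, -0.5, 0, 0, 0, 0.1], [0.36, -0.65, 0, 0, 0, 0.14], [0.42, -0.75, 0, 0, 0, 0.17], [0.43, -0.78, 0, 0, 0, 0.17], [0.43, -0.78, 0, 0, 0, 0.17]]])

```text
clock: 15.52
position: [0.5769, -0.1829, 0.1974]
orientation: [-0.001, -0.012, 1.0, -0.0]
ft_force: [0.1, 0.1, -2.7]
width: 0.177
gripper_force: 60.0
```

Call:
move_arm(rows=[[[0.05, -0.08, 0, 0, 0, 0], [0.12, -0.2, 0, 0, 0, 0], [0.2, -0.35, 0, 0, 0, 0], [0.28, -0.5, 0, 0, 0, 0], [0.36, -0.65, 0, 0, 0, 0], [0.42, -0.72, 0, 0, 0, 0], [0.43, -0.73, 0, 0, 0, 0], [0.43, -0.73, 0, 0, 0, 0]]])

```text
clock: 16.18
position: [0.4961, -0.3288, 0.1976]
orientation: [-0.0, -0.013, 1.0, 0.0]
ft_force: [0.4, 0.8, -3.0]
width: 0.175
gripper_force: 60.0
```

Run:
```python
from h import *
o=observe(); print(o["position"],o["width"],o["ft_force"].round(2))
a=np.radians(1.5); print(to([.537-.026*np.cos(a),-.334-.026*np.sin(a),.05],down(91.5)))
w=read_camera("wrist"); cv2.imwrite("pics/g6.png",w["frame"])
P=np.array([[.12,.07],[.12,-.07],[-.12,-.07],[-.12,.07]])
Q=[[.537+x*np.cos(a)-y*np.sin(a),-.334+x*np.sin(a)+y*np.cos(a),.03] for x,y in P]; print(proj(w,Q).round())
```

```text
[ 0.49605259 -0.32882285  0.19755041] 0.17495088845663617 [ 0.37  0.84 -2.97]
[-0.074, -0.032, 0.738, 0.001, -0.001, 0.001]
[[327. 312.]
 [219. 312.]
 [210. 120.]
 [335. 120.]]
```

View pics/g6.png

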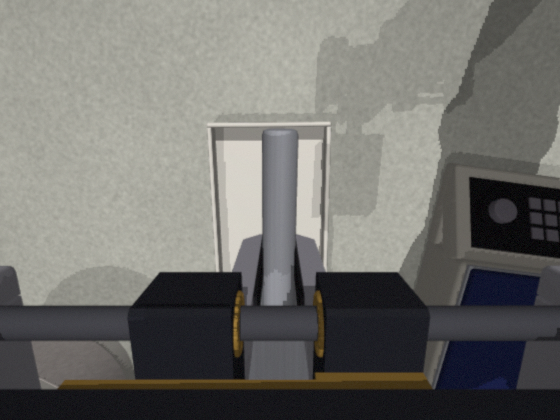

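The wrist view shows the tray's near edge at row 124, columns 208 to 330, about 4 mm off my estimate. I'll correct for that and lower.

Call:
move_arm(rows=[[[-0.05, -0.03, 0.1, 0, 0, 0], [-0.095, -0.05, 0.25, 0, 0, 0], [-0.095, -0.05, 0.4, 0, 0, 0], [-0.095, -0.05, 0.6, 0, 0, 0], [-0.095, -0.05, 0.8, 0, 0, 0], [-0.095, -0.05, 0.85, 0, 0, 0], [-0.095, -0.05, 0.9, 0, 0, 0], [-0.095, -0.05, 0.93, 0, 0, 0], [-0.095, -0.05, 0.95, 0, 0, 0], [-0.095, -0.05, 0.97, 0, 0, 0], [-0.095, -0.05, 0.97, 0, 0, 0]]])

```text
clock: 17.15
position: [0.5161, -0.3387, 0.0048]
orientation: [0.001, -0.014, 1.0, -0.0]
ft_force: [-0.4, 1.5, -2.3]
width: 0.178
gripper_force: 60.0
```

Call:
move_arm(rows=[[[0, 0, 0.015, 0, 0, 0], [0, 0, 0.03, 0, 0, 0], [0, 0, 0.03, 0, 0, 0]]])

```text
clock: 17.4
position: [0.5155, -0.3385, -0.0019]
orientation: [0.0, -0.014, 1.0, -0.0]
ft_force: [-0.1, 0.1, -1.6]
width: 0.18
gripper_force: 60.0
```

Call:
move_arm(rows=[[[0, 0, 0.01, 0, 0, 0], [0, 0, 0.02, 0, 0, 0], [0, 0, 0.02, 0, 0, 0]]])

```text
clock: 17.65
position: [0.5155, -0.3386, -0.0061]
orientation: [0.0, -0.014, 1.0, -0.0]
ft_force: [-0.3, 0.5, -1.2]
width: 0.177
gripper_force: 60.0
```

Call:
move_arm(rows=[[[0, 0, 0.007, 0, 0, 0], [0, 0, 0.012, 0, 0, 0], [0, 0, 0.012, 0, 0, 0]]])

```text
clock: 17.9
position: [0.5147, -0.3388, -0.0076]
orientation: [-0.0, -0.013, 1.0, 0.0]
ft_force: [-8.4, 3.2, 18.7]
width: 0.181
gripper_force: 60.0
```

Contact with the tray floor. Releasing.

Call:
move_arm(rows=[[[0, 0, -0.005, 0, 0, 0], [0, 0, -0.005, 0, 0, 0], [0, 0, -0.005, 0, 0, 0], [0, 0, -0.005, 0, 0, 0], [0, 0, -0.005, 0, 0, 0], [0, 0, -0.005, 0, 0, 0], [0, 0, -0.005, 0, 0, 0]]], grip=0)

```text
clock: 18.48
position: [0.5154, -0.3386, -0.0074]
orientation: [-0.0, -0.014, 1.0, -0.0]
ft_force: [-0.5, -0.0, 0.2]
width: 0.499
gripper_force: 0.0
```

Call:
move_arm(rows=[[[0, 0, -0.1, 0, 0, 0], [0, 0, -0.25, 0, 0, 0], [0, 0, -0.45, 0, 0, 0], [0, 0, -0.65, 0, 0, 0], [0, 0, -0.85, 0, 0, 0], [0, 0, -1, 0, 0, 0], [0, 0, -1, 0, 0, 0]]])

```text
clock: 19.07
position: [0.5177, -0.3404, 0.1991]
orientation: [0.004, -0.013, 1.0, -0.002]
ft_force: [0.1, 0.2, 0.7]
width: 0.499
gripper_force: 0.0
```

Run:
```python
from h import *
o=observe(); print(o["position"],o["width"],o["clock"],o["joint_positions"].round(2))
w=read_camera("wrist"); print([(np.round(x["extent"]).tolist(),round(x["conf"],2)) for x in spot_in("scoop","wrist")[:2]])
s=read_camera("side"); print("side",[(np.round(x["extent"]).tolist(),round(x["conf"],2)) for x in spot_in("scoop","side")[:2]],[(np.round(x["extent"]).tolist()) for x in spot_in("tray","side")[:1]])
# predicted boxes in side for scoop lying centred in tray
a=np.radians(1.5); B=[[.541+x*np.cos(a)-y*np.sin(a),-.338+x*np.sin(a)+y*np.cos(a),z] for x,y,z in [(.095,.036,.033),(.095,-.036,.033),(.095,.036,.005),(.095,-.036,.005),(-.094,.009,.033),(-.094,-.009,.033),(0.0,-.036,.005),(0.,.036,.04)]]
p=proj(s,B); print("pred",((p.min(0)+p.max(0))/2).round(),np.ptp(p,axis=0).round())
print(to([.45,.12,.42],down(80)))
```

```text
[ 0.51766502 -0.34037528  0.19910539] 0.4987938417926021 19.0667 [ 0.06  0.35  0.54  1.75 -0.2   1.09  2.26]
[([282.0, 202.0, 58.0, 151.0], 0.58)]
side [([370.0, 369.0, 81.0, 78.0], 0.8), ([363.0, 365.0, 151.0, 110.0], 0.54)] [[362.0, 364.0, 148.0, 111.0]]
pred [371. 366.] [87. 82.]
[0.264, 2.299, -1.141, 0.001, -0.004, 0.404]
```

The scoop lies in the tray where predicted. Next is the display, with travel high over everything.

Call:
move_arm(rows=[[[0, 0.2, -0.3, 0, 0, 0], [0, 0.4, -0.6, 0, 0, 0], [0, 0.6, -0.8, 0, 0, 0], [0, 0.8, -1, 0, 0, 0], [0, 1, -1, 0, 0, 0], [0, 1, -1, 0, 0, 0], [0, 1, -1, 0, 0, 0], [0, 1, -1, 0, 0, 0]]])

```text
clock: 19.98
position: [0.5115, -0.1326, 0.3953]
orientation: [0.001, -0.017, 1.0, 0.001]
ft_force: [0.2, -0.4, -0.2]
width: 0.499
gripper_force: 0.0
```

Call:
move_arm(rows=[[[0, 1, -0.1, 0, 0, 0], [0, 1, -0.1, 0, 0, 0], [0, 1, -0.1, 0, 0, 0], [0, 1, -0.1, 0, 0, 0], [0, 1, -0.1, 0, 0, 0], [0, 1, -0.1, 0, 0, 0], [0, 1, -0.1, 0, 0, 0]]])

```text
clock: 20.57
position: [0.5044, 0.0632, 0.4114]
orientation: [-0.001, -0.015, 1.0, -0.0]
ft_force: [0.1, -1.0, 0.1]
width: 0.497
gripper_force: 0.0
```

Call:
move_arm(rows=[[[0, 0.9, 0, 0, 0, 0], [0, 0.9, 0, 0, 0, 0], [0, 0.9, 0, 0, 0, 0], [0, 0.9, 0, 0, 0, 0], [0, 0.9, 0, 0, 0, 0], [0, 0.9, 0, 0, 0, 0], [0, 0.9, 0, 0, 0, 0]]])

```text
clock: 21.15
position: [0.5001, 0.2405, 0.4115]
orientation: [-0.001, -0.014, 1.0, -0.001]
ft_force: [-0.2, -0.5, 0.4]
width: 0.497
gripper_force: 0.0
```

Run:
```python
from h import *
o=observe(); print(o["position"],o["clock"],o["joint_positions"].round(2))
w=read_camera("wrist"); print([(np.round(x["extent"]).tolist(),round(x["conf"],2)) for q in("panel","stand","tin") for x in spot_in(q,"wrist")[:2]])
cv2.imwrite("pics/w2.png",w["frame"])
t=read_camera("top"); cv2.imwrite("pics/t2.png",t["frame"]);s=read_camera("side"); cv2.imwrite("pics/s2.png",s["frame"])
u=np.array([-.565,.0996,.819]); b=np.array([.621,.336,.012])
for n,c in (("w",w),("t",t),("s",s)): print(n,proj(c,[b+u*l for l in (0,.15,.2,.25)]).round().tolist())
```

```text
[0.50006028 0.24052109 0.41150642] 21.15 [-0.66  0.1   0.11  1.54 -0.01  1.5   1.04]
[([373.0, 185.0, 81.0, 78.0], 0.98), ([352.0, 196.0, 118.0, 109.0], 0.7), ([274.0, 291.0, 31.0, 35.0], 0.85)]
w [[325.0, 230.0], [350.0, 202.0], [361.0, 189.0], [375.0, 173.0]]
t [[158.0, 209.0], [139.0, 234.0], [132.0, 244.0], [125.0, 254.0]]
s [[212.0, 174.0], [176.0, 147.0], [163.0, 137.0], [148.0, 126.0]]
```

Last picture: one composite of crops of the panel from the three cameras.

Run:
```python
import cv2,numpy as np
w=cv2.imread("pics/w2.png")[120:270,280:440]; t=cv2.imread("pics/t2.png")[180:280,95:195]; s=cv2.imread("pics/s2.png")[95:215,115:235]
I=cv2.INTER_CUBIC
a=cv2.resize(w,(560,525),interpolation=I) # x3.5
b=cv2.resize(t,(240,240),interpolation=I); c=cv2.resize(s,(240,240),interpolation=I) # 2.4, 2
o=np.zeros((525,800,3),np.uint8); o[:, :560]=a; o[:240,560:]=b; o[285:,560:]=c
o=np.clip(255*(o/255.)**.6,0,255).astype(np.uint8); cv2.imwrite("pics/c2.png",o)
```

```text
(no output)
```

View pics/c2.png

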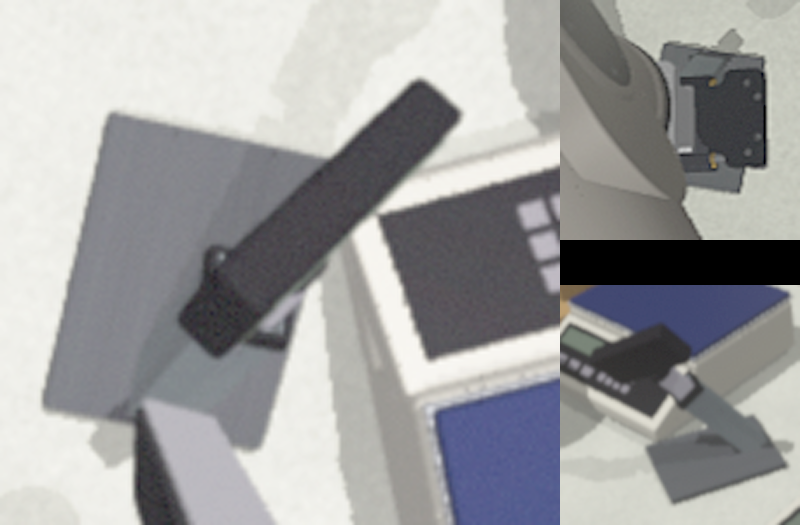

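The picture shows the panel's top edge with corners at about (420,80), (460,116), (270,318) and (225,275) in the left crop. Its -y end face is below that at (180,320) and (218,357), and the plate corners are at (108,113), (330,158), (262,450) and (43,405). I'll fit the stand pose, the extension and the swivel angle to these.

```bash
cat > fit.py <<'E'
from h import *
from scipy.optimize import least_squares
def frame(psi,phi):
    X=np.array([np.cos(psi),np.sin(psi),0]);Y=np.array([-np.sin(psi),np.cos(psi),0]);Z=np.array([0,0,1.]);t=np.radians(35)
    u=-np.sin(t)*X+np.cos(t)*Z; x=np.cos(t)*X+np.sin(t)*Z
    return X,Y,u,np.cos(phi)*x+np.sin(phi)*Y,-np.sin(phi)*x+np.cos(phi)*Y
def pts(p):
    cx,cy,psi,L,phi=p; X,Y,u,px,py=frame(psi,phi); c=np.array([cx,cy,.012]); t=c+.06*X+u*L
    pl=[c+a*.085*X+b*.065*Y for a,b in((-1,-1),(-1,1),(1,1),(1,-1))]
    tp=[t+a*.012*px+b*.06*py-u*d for a,b,d in((-1,1,0),(1,1,0),(1,-1,0),(-1,-1,0),(1,-1,.056),(-1,-1,.056))]
    return pl,tp,t,u,px,py
E
python3 - <<'E'
from fit import *
w=read_camera("wrist"); S=lambda l: np.array(l)/3.5+[280,120]-.36
pl=S([(108,113),(330,158),(262,450),(43,405)]); tp=S([(420,80),(460,116),(270,318),(225,275),(218,357),(180,320)])
def res(p,n): a,b=pts(p)[:2]; return (proj(w,np.array(a+b[:n]))-np.r_[pl,tp[:n]]).ravel()
for n in(4,6):
  for phi in(-.9,.9):
    r=least_squares(res,[.562,.345,-.17,.25,phi],args=(n,),loss="soft_l1"); print(n,r.cost.round(2),r.x.round(4)); print(r.fun.reshape(-1,2).round(1).tolist())
    _,_,t,u,px,py=pts(r.x); print("top",t.round(4),"u",u.round(3),"px",px.round(3),"py",py.round(3))
E
```

```text
4 10.62 [ 0.5642  0.3499 -0.1869  0.2498  0.9726]
[[1.3, -0.9], [5.0, 1.0], [0.3, 0.5], [-0.2, 0.4], [-1.2, -1.8], [1.5, -0.2], [-0.4, 1.2], [-2.6, -0.3]]
top [0.4824 0.3654 0.2166] u [-0.564  0.107  0.819] px [0.607 0.726 0.323] py [-0.56   0.679 -0.474]
4 10.62 [ 0.5642  0.3499 -0.1869  0.2498  0.9726]
[[1.3, -0.9], [5.0, 1.0], [0.3, 0.5], [-0.2, 0.4], [-1.2, -1.8], [1.5, -0.2], [-0.4, 1.2], [-2.6, -0.3]]
top [0.4824 0.3654 0.2166] u [-0.564  0.107  0.819] px [0.607 0.726 0.323] py [-0.56   0.679 -0.474]
6 16.12 [ 0.5637  0.3502 -0.1888  0.2501  0.9658]
[[1.6, -1.2], [5.2, 0.8], [0.4, 0.3], [-0.1, 0.0], [-0.4, -2.1], [2.3, -0.4], [-0.2, 0.4], [-2.3, -1.2], [0.1, 3.4], [-2.1, 1.6]]
top [0.4817 0.3659 0.2168] u [-0.563  0.108  0.819] px [0.612 0.72  0.326] py [-0.555  0.685 -0.472]
6 16.12 [ 0.5637  0.3502 -0.1888  0.2501  0.9658]
[[1.6, -1.2], [5.2, 0.8], [0.4, 0.3], [-0.1, 0.0], [-0.4, -2.1], [2.3, -0.4], [-0.2, 0.4], [-2.3, -1.2], [0.1, 3.4], [-2.1, 1.6]]
top [0.4817 0.3659 0.2168] u [-0.563  0.108  0.819] px [0.612 0.72  0.326] py [-0.555  0.685 -0.472]
```

```bash
cat >> fit.py <<'E'
P0=[.564,.350,-.186,.250,.97]
def tool(phi,back,p=P0):
    q=list(p); q[4]=phi; _,_,t,u,px,py=pts(q); return t+u*back, R.from_matrix(np.c_[py,px,-u])
E
python3 - <<'E'
from fit import *
p,Rm=tool(.97,.10); print(p.round(3)); print(to(p,Rm)); 
o=observe(); print(np.degrees((rot(o["orientation"]).inv()*Rm).magnitude()))
E
```

```text
[0.426 0.376 0.299]
[0.354, 0.688, 0.571, -0.242, -1.231, 1.573]
57.64603475954999
```

Call:
move_arm(rows=[[[0.05, 0.1, 0, -0.02, -0.1, 0.13], [0.1, 0.2, 0, -0.04, -0.2, 0.26], [0.15, 0.3, 0, -0.06, -0.3, 0.39], [0.18, 0.4, 0, -0.08, -0.4, 0.52], [0.2, 0.4, 0, -0.12, -0.62, 0.79], [0.2, 0.4, 0, -0.12, -0.62, 0.79], [0.2, 0.4, 0, -0.12, -0.62, 0.79], [0.2, 0.4, 0, -0.12, -0.62, 0.79]]])

```text
clock: 22.17
position: [0.4574, 0.3198, 0.413]
orientation: [0.153, 0.181, 0.971, 0.032]
ft_force: [-0.1, -0.2, 0.0]
width: 0.497
gripper_force: 0.0
```

Run:
```python
from fit import *
o=observe(); print(o["position"],o["joint_positions"].round(2)); print(to(*tool(.97,.10)))
```

```text
[0.45739208 0.3198037  0.41303099] [-0.84 -0.05 -0.05  1.74  0.25  1.26  0.26]
[0.405, 0.141, 0.497, -0.12, -0.613, 0.79]
```

Call:
move_arm(rows=[[[0.05, 0.02, 0, -0.02, -0.1, 0.13], [0.1, 0.04, 0.05, -0.04, -0.2, 0.26], [0.2, 0.08, 0.1, -0.06, -0.3, 0.39], [0.3, 0.12, 0.2, -0.08, -0.4, 0.52], [0.4, 0.14, 0.3, -0.12, -0.61, 0.79], [0.4, 0.14, 0.4, -0.12, -0.61, 0.79], [0.4, 0.14, 0.5, -0.12, -0.61, 0.79], [0.4, 0.14, 0.5, -0.12, -0.61, 0.79], [0.4, 0.14, 0.5, -0.12, -0.61, 0.79]]])

```text
clock: 22.92
position: [0.4279, 0.3748, 0.2974]
orientation: [0.293, 0.366, 0.881, 0.06]
ft_force: [0.1, -0.4, 0.7]
width: 0.501
gripper_force: 0.0
```

Run:
```python
from fit import *
o=observe(); print(o["position"],o["joint_positions"].round(2)); print(to(*tool(.97,.10))); print(to(*tool(.97,-.059)))
w=read_camera("wrist"); cv2.imwrite("pics/w3.png",w["frame"])
pl,tp,*_=pts(P0); print("pred top corners",proj(w,tp).round().tolist())
g=cv2.cvtColor(w["frame"],cv2.COLOR_BGR2GRAY); q=observe(); 
p=proj(w,[tp_ for tp_ in tp]).mean(0)
# dark profile across the panel thickness (tool y) and length, at the panel top plane
_,_,t,u,px,py=pts(P0)
for off in(-.03,0,.03):
    pr=[]
    for d in np.arange(-.032,.0321,.002):
        x,y=proj(w,[t+py*off+px*d])[0]; pr.append(int(g[int(round(y)),int(round(x))]) if 0<=x<559.4 and 0<=y<419.4 else -1)
    print(off,pr)
pr=[]
for d in np.arange(-.08,.0801,.004):
    x,y=proj(w,[t+py*d])[0]; pr.append(int(g[int(round(y)),int(round(x))]) if 0<=x<559.4 and 0<=y<419.4 else -1)
print("len",pr)
```

```text
[0.427916   0.37477163 0.29739958] [-0.98  0.05 -0.27  1.98  0.7   1.13 -0.78]
[0.007, -0.0, -0.012, -0.01, -0.0, -0.0]
[0.007, 0.004, 0.783, -0.01, -0.0, -0.0]
pred top corners [[265.0, 138.0], [292.0, 138.0], [290.0, 260.0], [266.0, 260.0], [289.0, 241.0], [268.0, 241.0]]
-0.03 [230, 233, 233, 235, 235, 234, 234, 235, 233, 165, 22, 26, 21, 21, 24, 22, 24, 22, 26, 22, 21, 95, 164, 156, 140, 133, 157, 178, 223, 236, 237, 236, 236]
0 [155, 160, 155, 154, 157, 158, 210, 235, 234, 210, 29, 23, 27, 24, 22, 30, 25, 25, 26, 25, 22, 50, 208, 234, 233, 232, 233, 232, 233, 235, 236, 234, 232]
0.03 [63, 59, 60, 62, 62, 61, 62, 62, 59, 67, 26, 28, 25, 26, 27, 22, 30, 26, 28, 26, 25, 27, 63, 69, 153, 234, 236, 235, 237, 238, 239, 238, 238]
len [236, 234, 235, 230, 222, 45, 40, 40, 21, 27, 23, 22, 22, 26, 25, 23, 27, 27, 25, 24, 25, 28, 28, 25, 25, 24, 25, 26, 27, 28, 28, 24, 29, 29, 19, 32, 47, 48, 49, 59, 61]
```

The wrist profile agrees with the fit to about 1 mm. Advancing over the top edge.

Call:
move_arm(rows=[[[0, -0.005, 0.15, 0, 0, 0], [0, -0.005, 0.25, 0, 0, 0], [0, -0.005, 0.35, 0, 0, 0], [0, -0.005, 0.45, 0, 0, 0], [0, -0.005, 0.55, 0, 0, 0], [0, -0.005, 0.65, 0, 0, 0], [0, -0.005, 0.74, 0, 0, 0], [0, -0.005, 0.77, 0, 0, 0], [0, -0.005, 0.77, 0, 0, 0]]])

```text
clock: 23.72
position: [0.5146, 0.3579, 0.1721]
orientation: [0.294, 0.367, 0.88, 0.061]
ft_force: [0.6, 0.2, 0.9]
width: 0.503
gripper_force: 0.0
```

Call:
move_arm(rows=[[[0, 0, 0, 0, 0, 0], [0, 0, 0, 0, 0, 0], [0, 0, 0, 0, 0, 0], [0, 0, 0, 0, 0, 0], [0, 0, 0, 0, 0, 0], [0, 0, 0, 0, 0, 0], [0, 0, 0, 0, 0, 0], [0, 0, 0, 0, 0, 0]]], grip=1, squeeze=50)

```text
clock: 24.38
position: [0.5126, 0.3582, 0.1716]
orientation: [0.294, 0.367, 0.881, 0.061]
ft_force: [-5.7, -4.5, 0.6]
width: 0.248
gripper_force: 49.9
```

Run:
```python
from fit import *
o=observe(); print(o["position"],o["joint_positions"].round(2),o["width"],o["gripper_force"],o["ft_force"].round(1),o["moment"].round(2)); print(to(*tool(.97,-.059)))
```

```text
[0.5125987  0.35819624 0.17161573] [-0.9   0.24 -0.18  2.07  0.89  0.85 -0.91] 0.2484034931307232 49.94098484516144 [-5.7 -4.5  0.6] [-0.52  1.1  -0.56]
[0.003, 0.007, 0.02, -0.003, -0.0, -0.003]
```

Call:
move_arm(rows=[[[0, 0, -0.02, 0, 0, 0], [0, 0, -0.05, 0, 0, 0], [0, 0, -0.09, 0, 0, 0], [0, 0, -0.13, 0, 0, 0], [0, 0, -0.17, 0, 0, 0], [0, 0, -0.2, 0, 0, 0], [0, 0, -0.23, 0, 0, 0], [0, 0, -0.25, 0, 0, 0]]])

```text
clock: 25.05
position: [0.4841, 0.3634, 0.213]
orientation: [0.294, 0.367, 0.881, 0.061]
ft_force: [0.1, -6.3, -8.8]
width: 0.254
gripper_force: 49.9
```

```bash
cat > f.py <<'E'
from fit import *
o=observe(); q=rot(o["orientation"]); _,_,t,u,px,py=pts(P0)
print("along",((o["position"]-np.array([.5126,.3582,.1716]))@u).round(4),"tool F",q.inv().apply(o["ft_force"]).round(1),"M",q.inv().apply(o["moment"]).round(2),"w",o["width"],o["clock"],o["joint_positions"].round(2))
E
python3 f.py
```

```text
along 0.0505 tool F [-0.2 -7.3  7.9] M [1.34 0.45 0.02] w 0.2542109033818115 25.05 [-0.93  0.17 -0.22  2.05  0.81  0.94 -0.86]
```

Call:
move_arm(rows=[[[0, 0, -0.02, 0, 0, 0], [0, 0, -0.04, 0, 0, 0], [0, 0, -0.06, 0, 0, 0], [0, 0, -0.06, 0, 0, 0]]])

```text
clock: 25.38
position: [0.4772, 0.3648, 0.2231]
orientation: [0.294, 0.367, 0.881, 0.061]
ft_force: [-6.8, -7.4, -1.3]
width: 0.252
gripper_force: 49.9
```

```bash
python3 f.py
```

```text
along 0.0628 tool F [-0.6 -9.9 -2. ] M [ 2.1   0.15 -0.04] w 0.25161625060411247 25.3833 [-0.93  0.15 -0.22  2.05  0.8   0.96 -0.85]
```

Call:
move_arm(rows=[[[0, 0, -0.02, 0, 0, 0], [0, 0, -0.04, 0, 0, 0], [0, 0, -0.04, 0, 0, 0]]])

```text
clock: 25.63
position: [0.4744, 0.3642, 0.2275]
orientation: [0.294, 0.367, 0.881, 0.06]
ft_force: [24.6, 1.5, -34.8]
width: 0.251
gripper_force: 49.9
```

```bash
python3 f.py
```

```text
along 0.0679 tool F [ 3.7  4.9 42.2] M [-1.54  1.02  0.01] w 0.25123653916281774 25.6333 [-0.94  0.15 -0.22  2.05  0.79  0.97 -0.84]
```

Call:
move_arm(rows=[[[0, 0, 0.01, 0, 0, 0], [0, 0, 0.015, 0, 0, 0], [0, 0, 0.015, 0, 0, 0]]])

```text
clock: 25.88
position: [0.4751, 0.3646, 0.2266]
orientation: [0.294, 0.367, 0.88, 0.061]
ft_force: [0.7, -8.3, -5.8]
width: 0.25
gripper_force: 49.9
```

```bash
python3 f.py
```

```text
along 0.0669 tool F [-3.3 -7.4  6.1] M [ 1.72 -0.4   0.03] w 0.24973953416504935 25.8833 [-0.94  0.15 -0.22  2.05  0.79  0.97 -0.85]
```

Call:
move_arm(rows=[[[0, 0, 0.01, 0, 0, 0], [0, 0, 0.015, 0, 0, 0], [0, 0, 0.015, 0, 0, 0]]])

```text
clock: 26.13
position: [0.4767, 0.3644, 0.2245]
orientation: [0.294, 0.367, 0.88, 0.061]
ft_force: [-3.2, -8.4, -1.2]
width: 0.253
gripper_force: 50.0
```

```bash
python3 f.py
```

```text
along 0.0642 tool F [-3.3 -8.4  0.1] M [ 2.24 -0.53  0.05] w 0.252863805824209 26.1333 [-0.93  0.15 -0.22  2.05  0.8   0.96 -0.85]
```

Call:
move_arm(rows=[[[0, 0, 0.01, 0, 0, 0], [0, 0, 0.015, 0, 0, 0], [0, 0, 0.015, 0, 0, 0]]])

```text
clock: 26.38
position: [0.4774, 0.3647, 0.2235]
orientation: [0.294, 0.367, 0.88, 0.062]
ft_force: [-25.5, -15.0, 23.2]
width: 0.253
gripper_force: 50.0
```

```bash
python3 f.py
```

```text
along 0.063 tool F [ -7.  -18.8 -31.7] M [ 4.79 -1.63  0.01] w 0.2528254845787124 26.3833 [-0.93  0.15 -0.22  2.05  0.8   0.96 -0.85]
```

Locked: it holds against a 32 N push. Easing off, then turning the panel about the mast.

Call:
move_arm(rows=[[[0, -0.005, -0.01, 0, 0, 0], [0, -0.008, -0.018, 0, 0, 0.05], [0, -0.008, -0.018, 0, 0, 0.2], [0, -0.008, -0.018, 0, 0, 0.35], [0, -0.008, -0.018, 0, 0, 0.5], [0, -0.008, -0.018, 0, 0, 0.65], [0, -0.008, -0.018, 0, 0, 0.8], [0, -0.008, -0.018, 0, 0, 0.95], [0, -0.008, -0.018, 0, 0, 1], [0, -0.008, -0.018, 0, 0, 1], [0, -0.008, -0.018, 0, 0, 1]]])

```text
clock: 27.3
position: [0.4758, 0.3644, 0.2252]
orientation: [0.27, 0.573, 0.762, 0.133]
ft_force: [-0.1, -5.0, 2.8]
width: 0.253
gripper_force: 50.0
```

```bash
python3 f.py; python3 -c "
from fit import *
print(to(*tool(0,.0076)), observe()['position'])"
```

```text
along 0.0653 tool F [-5.4 -0.2 -1.8] M [ 0.67 -1.17  0.04] w 0.2532402695658545 27.3 [-0.96  0.15 -0.19  2.05  0.79  0.96 -1.35]
[0.01, 0.005, 0.013, 0.0, 0.0, 0.936] [0.475832   0.36437794 0.225221  ]
```

Call:
move_arm(rows=[[[0, 0, 0, 0, 0, 0.1], [0, 0, 0, 0, 0, 0.25], [0, 0, 0, 0, 0, 0.4], [0, 0, 0, 0, 0, 0.55], [0, 0, 0, 0, 0, 0.7], [0, 0, 0, 0, 0, 0.85], [0, 0, 0, 0, 0, 0.935], [0, 0, 0, 0, 0, 0.935], [0, 0, 0, 0, 0, 0.935], [0, 0, 0, 0, 0, 0.935]]])

```text
clock: 28.13
position: [0.4757, 0.3644, 0.2251]
orientation: [0.231, 0.734, 0.609, 0.192]
ft_force: [-0.1, -4.8, 1.4]
width: 0.252
gripper_force: 50.0
```

```bash
python3 f.py; python3 -c "
from fit import *
print(to(*tool(0,.0076)), observe()['position'])"
```

```text
along 0.0652 tool F [-4.8  1.5 -0.7] M [ 0.42 -1.31  0.04] w 0.25176155006083706 28.1333 [-0.99  0.15 -0.17  2.05  0.79  0.95 -1.81]
[0.011, 0.001, 0.013, -0.0, 0.0, 0.001] [0.47574851 0.36437662 0.22508353]
```

Call:
move_arm(rows=[[[0, 0, 0, 0, 0, 0], [0, 0, 0, 0, 0, 0], [0, 0, 0, 0, 0, 0], [0, 0, 0, 0, 0, 0], [0, 0, 0, 0, 0, 0], [0, 0, 0, 0, 0, 0]]], grip=0)

```text
clock: 28.63
position: [0.4758, 0.3647, 0.2239]
orientation: [0.231, 0.734, 0.609, 0.192]
ft_force: [0.9, 0.4, -1.1]
width: 0.499
gripper_force: 0.0
```

Call:
move_arm(rows=[[[0, 0, -0.1, 0, 0, 0], [0, 0, -0.25, 0, 0, 0], [0, 0, -0.4, 0, 0, 0], [0, 0, -0.6, 0, 0, 0], [0, 0, -0.8, 0, 0, 0], [0, 0, -0.8, 0, 0, 0], [0, 0, -0.8, 0, 0, 0]]])

```text
clock: 29.22
position: [0.3851, 0.3828, 0.3568]
orientation: [0.23, 0.734, 0.609, 0.193]
ft_force: [0.1, -1.3, -1.0]
width: 0.503
gripper_force: 0.0
```

Run:
```python
from fit import *
o=observe(); print(o["position"],o["clock"],o["joint_positions"].round(2))
w=read_camera("wrist"); cv2.imwrite("pics/w4.png",w["frame"]); g=cv2.cvtColor(w["frame"],cv2.COLOR_BGR2GRAY)
p=list(P0); p[3]+=.0665; p[4]=0; _,tp,t,u,px,py=pts(p); print(proj(w,tp).round().tolist())
def prof(a,d,rg):
    pr=[]
    for s in rg:
        x,y=proj(w,[a+d*s])[0]; pr.append(int(g[int(round(y)),int(round(x))]) if 0<=x<559.4 and 0<=y<419.4 else -1)
    return pr
for off in(-.05,-.03,0,.03,.05): print(off,prof(t+py*off,px,np.arange(-.024,.0241,.002)))
print(prof(t,py,np.arange(-.08,.081,.004)))
```

```text
[0.38512691 0.38279736 0.35678021] 29.2167 [-1.08 -0.02 -0.25  1.93  0.64  1.26 -1.73]
[[266.0, 139.0], [291.0, 139.0], [290.0, 259.0], [267.0, 259.0], [288.0, 240.0], [268.0, 240.0]]
-0.05 [137, 135, 139, 140, 138, 139, 96, 11, 22, 16, 20, 19, 16, 21, 20, 19, 22, 20, 67, 108, 110, 187, 188, 184, 178]
-0.03 [141, 140, 137, 138, 137, 137, 123, 27, 17, 14, 22, 20, 14, 23, 20, 14, 20, 18, 42, 146, 209, 219, 215, 215, 214]
0 [64, 74, 90, 98, 108, 122, 120, 22, 15, 22, 20, 24, 22, 25, 24, 18, 18, 22, 111, 215, 219, 216, 213, 212, 215]
0.03 [40, 42, 41, 40, 42, 37, 18, 14, 23, 20, 22, 20, 22, 18, 26, 21, 19, 16, 70, 213, 215, 215, 218, 217, 217]
0.05 [44, 41, 46, 47, 48, 50, 43, 15, 22, 25, 19, 21, 18, 21, 24, 25, 24, 21, 71, 137, 139, 139, 137, 138, 193]
[97, 98, 102, 99, 110, 72, 15, 22, 19, 18, 20, 19, 22, 18, 19, 20, 22, 21, 19, 21, 22, 20, 26, 22, 23, 25, 23, 20, 18, 19, 21, 23, 23, 23, 16, 48, 53, 131, 136, 138, 158]
```

The panel is square to its stand and free of the gripper. Now to the key.

```bash
cat > key.py <<'E'
from fit import *
a=np.radians(-5.5); X=np.array([np.cos(a),np.sin(a),0]); Y=np.array([-np.sin(a),np.cos(a),0]); t=np.radians(28)
n=-np.sin(t)*X+np.cos(t)*np.array([0,0,1.]); s=np.cos(t)*X+np.sin(t)*np.array([0,0,1.])
RK=R.from_matrix(np.c_[Y,s,-n]); K=np.array([.5025,-.093,.0775])
E
python3 - <<'E'
from key import *
print(to(K+n*.13,RK))
E
```

```text
[-2.253, 0.112, 1.072, 0.243, 0.093, -0.152]
```

Call:
move_arm(rows=[[[-0.05, 0, -0.15, 0, 0, 0], [-0.2, 0, -0.25, 0, 0, 0], [-0.4, 0, -0.3, 0, 0, 0], [-0.6, 0, -0.3, 0, 0, 0], [-0.8, 0, -0.3, 0, 0, 0], [-1, 0, -0.3, 0, 0, 0], [-1, 0, -0.3, 0, 0, 0], [-1, 0, -0.3, 0, 0, 0]]], grip=1, squeeze=20)

```text
clock: 29.93
position: [0.3154, 0.1894, 0.404]
orientation: [0.231, 0.735, 0.608, 0.192]
ft_force: [0.1, 0.7, -1.1]
width: 0.007
gripper_force: 0.0
```

Call:
move_arm(rows=[[[-0.2, 0, 0, 0, 0, 0], [-0.4, 0, 0.1, 0, 0, 0], [-0.6, 0, 0.2, 0.1, 0, -0.1], [-0.8, 0, 0.3, 0.2, 0.1, -0.15], [-1, 0.1, 0.4, 0.24, 0.1, -0.15], [-1, 0.1, 0.5, 0.24, 0.1, -0.15], [-1, 0.1, 0.5, 0.24, 0.1, -0.15], [-1, 0.1, 0.5, 0.24, 0.1, -0.15]]])

```text
clock: 30.6
position: [0.367, 0.1018, 0.3371]
orientation: [0.185, 0.72, 0.652, 0.153]
ft_force: [0.6, -0.2, -0.4]
width: 0.01
gripper_force: 0.0
```

Run:
```python
from key import *
o=observe(); print(o["position"],o["joint_positions"].round(2),to(K+n*.13,RK),to(K+n*.08,RK))
w=read_camera("wrist"); print([(np.round(x["extent"],1).tolist(),round(x["conf"],2)) for x in spot_in("key","wrist")[:3]],proj(w,[K]))
cv2.imwrite("pics/w5.png",w["frame"])
```

```text
[0.3669769  0.10180095 0.33706112] [-0.21 -0.49 -0.39  2.24  0.16  1.   -0.75] [-0.886, 0.071, 0.876, -0.01, 0.044, 0.006] [-0.88, 0.072, 1.126, -0.01, 0.044, 0.006]
[] [[286.7307103  274.62293347]]
```

Call:
move_arm(rows=[[[-0.05, 0, 0.2, 0, 0, 0], [-0.2, 0, 0.4, 0, 0, 0], [-0.4, 0, 0.6, 0, 0.02, 0], [-0.6, 0.05, 0.8, 0, 0.04, 0], [-0.8, 0.07, 0.88, 0, 0.04, 0], [-0.88, 0.07, 0.88, -0.01, 0.04, 0], [-0.88, 0.07, 0.88, -0.01, 0.04, 0], [-0.88, 0.07, 0.88, -0.01, 0.04, 0], [-0.88, 0.07, 0.88, -0.01, 0.04, 0]]])

```text
clock: 31.45
position: [0.4408, -0.0858, 0.1917]
orientation: [0.18, 0.718, 0.653, 0.161]
ft_force: [0.4, 0.0, 0.7]
width: 0.004
gripper_force: 0.0
```

Run:
```python
from key import *
o=observe(); print(o["position"],o["joint_positions"].round(2),to(K+n*.13,RK))
w=read_camera("wrist"); p=proj(w,[K])[0]; print([(np.round(x["extent"],1).tolist(),round(x["conf"],2)) for x in spot_in("key","wrist")[:3]],p)
cv2.imwrite("pics/w6.png",w["frame"])
g=cv2.cvtColor(w["frame"],cv2.COLOR_BGR2GRAY); u,v=p.round().astype(int)
sub=g[max(0,v-45):v+46,max(0,u-45):u+46]; c=cv2.HoughCircles(cv2.medianBlur(sub,3),cv2.HOUGH_GRADIENT,1,15,param1=80,param2=14,minRadius=8,maxRadius=30)
print("circles", None if c is None else (c[0][:4]+[max(0,u-45),max(0,v-45),0]).round(1).tolist())
print(sub[::6,::6])
```

```text
[ 0.44084137 -0.08582768  0.19167458] [-0.16 -0.28  0.14  2.45  0.2   0.49 -0.27] [-0.006, 0.006, -0.0, -0.003, 0.007, 0.004]
[([279.2, 198.1, 24.7, 24.7], 0.72)] [279.25402487 197.50741439]
circles [[278.5, 195.5, 11.6]]
[[244 242  51  50 168  97  21  96  95  65  97  39  29  28 152 131]
 [244 239  43  30  27  26  30  24  25  27  26  30  28  26 139 132]
 [156 141  22  26  26  25  26  27  26  25  24  27  29  23 134 131]
 [154 153  28  25  23  27  23  29  29  24  24  26  25  27 151 131]
 [155 154  29  25  20  23  22  19  20  20  27  24  25  25 139 133]
 [153 151  23  26  22  17  23  28  27  26  24  24  24  26 133 130]
 [153 143  26  23  25  20  73  97  97  58  28  24  28  25 132 128]
 [150 155  25  22  26  21  94  95  96  97  25  26  23  26 132 127]
 [153 153  24  20  23  20  89  93  95  96  24  26  20  24 133 127]
 [151 152  25  24  21  23  26  86  82  24  22  23  22  30 132 123]
 [151 150  24  21  24  24  20  21  21  25  24  26  21  32 132 122]
 [152 152 153 154 152 151 152 153 152 153 153 152 151 153 136 120]
 [145 148 149 151 151 149 149 152 152 150 149 151 152 151 151 156]
 [157 158 160 155 158 157 163 216 238 237 233 236 237 237 235 237]
 [160 160 158 157 154 148 109  70 106 108 194 238 230 236 237 236]
 [163 155 157 232 106 107 107  43 101 109 108 141 236 234 235 231]]
```

The key is exactly where expected, at (279,198) in the wrist view. Advancing along its axis and watching joint 4.

Call:
move_arm(rows=[[[0, 0, 0.1, 0, 0, 0], [0, 0, 0.2, 0, 0, 0], [0, 0, 0.3, 0, 0, 0], [0, 0, 0.4, 0, 0, 0], [0, 0, 0.5, 0, 0, 0], [0, 0, 0.6, 0, 0, 0], [0, 0, 0.7, 0, 0, 0], [0, 0, 0.7, 0, 0, 0], [0, 0, 0.7, 0, 0, 0]]])

```text
clock: 32.3
position: [0.4978, -0.0957, 0.0744]
orientation: [0.181, 0.718, 0.655, 0.152]
ft_force: [-0.2, -0.3, -1.0]
width: 0.007
gripper_force: 0.0
```

Run:
```python
from key import *
o=observe(); print(o["position"],o["joint_positions"].round(2),to(K-n*.022,RK),RK.inv().apply(o["ft_force"]).round(1))
```

```text
[ 0.49783631 -0.09573968  0.07444565] [ 0.62  0.15 -0.62  2.44  0.91  0.17 -0.93] [0.017, 0.028, 0.106, -0.025, 0.034, 0.019] [-0.4 -0.6  0.8]
```

Joints 4 and 6 are at their limits with the full 28° lean. I'll back off, stand the tool more upright (14° lean), and still press along the key axis.

```bash
cat >> key.py <<'E'
def kt(lean,back,off=0):
    l=np.radians(lean); z=np.sin(l)*X-np.cos(l)*np.array([0,0,1.]); y=np.cos(l)*X+np.sin(l)*np.array([0,0,1.])
    tip=K+n*back+s*off; return tip+.022*z, R.from_matrix(np.c_[Y,y,z])
E
python3 - <<'E'
from key import *
for b in(.08,.05): print(b,kt(14,b,-.004)[0].round(4),to(*kt(14,b,-.004)))
E
```

```text
0.08 [ 0.4669 -0.0896  0.1249] [0.011, -0.024, -0.296, 0.464, 0.036, 0.015]
0.05 [ 0.4809 -0.0909  0.0984] [0.014, -0.022, -0.146, 0.464, 0.036, 0.015]
```

Call:
move_arm(rows=[[[0, 0, -0.1, 0, 0, 0], [0, 0, -0.2, 0.05, 0, 0], [0.01, -0.02, -0.3, 0.15, 0.01, 0], [0.01, -0.02, -0.3, 0.25, 0.02, 0.01], [0.01, -0.02, -0.3, 0.35, 0.03, 0.01], [0.01, -0.02, -0.3, 0.46, 0.035, 0.015], [0.01, -0.02, -0.3, 0.46, 0.035, 0.015], [0.01, -0.02, -0.3, 0.46, 0.035, 0.015], [0.01, -0.02, -0.3, 0.46, 0.035, 0.015]]])

```text
clock: 33.05
position: [0.4659, -0.0904, 0.1254]
orientation: [0.091, 0.735, 0.667, 0.082]
ft_force: [-1.1, -0.2, -0.1]
width: 0.003
gripper_force: 0.0
```

Run:
```python
from key import *
o=observe(); print(o["position"],o["joint_positions"].round(2))
for b in(.08,.02,0,-.008): print(b,to(*kt(14,b,-.004)))
```

```text
[ 0.46592219 -0.09039295  0.12538809] [ 0.97  0.1  -0.94  2.25  0.17  0.59 -0.19]
0.08 [0.005, 0.004, 0.003, 0.003, 0.004, -0.001]
0.02 [0.005, 0.076, 0.295, 0.003, 0.004, -0.001]
0 [0.005, 0.1, 0.392, 0.003, 0.004, -0.001]
-0.008 [0.005, 0.11, 0.43, 0.003, 0.004, -0.001]
```

Call:
move_arm(rows=[[[0, 0.02, 0.08, 0, 0, 0], [0.005, 0.04, 0.16, 0, 0, 0], [0.005, 0.06, 0.24, 0, 0, 0], [0.005, 0.08, 0.3, 0, 0, 0], [0.005, 0.085, 0.333, 0, 0, 0], [0.005, 0.085, 0.333, 0, 0, 0], [0.005, 0.085, 0.333, 0, 0, 0]]])

```text
clock: 33.63
position: [0.4981, -0.0927, 0.065]
orientation: [0.091, 0.735, 0.667, 0.082]
ft_force: [-0.7, 0.6, -0.1]
width: 0.004
gripper_force: 0.0
```

```bash
cat > kf.py <<'E'
from key import *
o=observe(); print(o["position"],o["joint_positions"].round(2),"Fn",(o["ft_force"]@n).round(1),o["ft_force"].round(1),"back",((o["position"]-kt(14,0,-.004)[0])@n).round(4))
for b in(.005,0,-.005,-.008): print(b,to(*kt(14,b,-.004))[:3])
E
python3 kf.py
```

```text
[ 0.49808309 -0.09265457  0.065015  ] [ 0.79  0.28 -0.82  2.25  0.48  0.5  -0.48] Fn 0.2 [-0.7  0.6 -0.1] back 0.0124
0.005 [0.0, 0.011, 0.035]
0 [0.0, 0.017, 0.06]
-0.005 [0.001, 0.023, 0.084]
-0.008 [0.001, 0.027, 0.098]
```

Call:
move_arm(rows=[[[0, 0.006, 0.02, 0, 0, 0], [0, 0.012, 0.04, 0, 0, 0], [0, 0.017, 0.06, 0, 0, 0], [0, 0.019, 0.068, 0, 0, 0], [0, 0.019, 0.068, 0, 0, 0]]])

```text
clock: 34.05
position: [0.5061, -0.0945, 0.053]
orientation: [0.091, 0.735, 0.667, 0.082]
ft_force: [-0.3, -1.3, 3.7]
width: 0.011
gripper_force: 1.7
```

```bash
python3 kf.py
```

```text
[ 0.50612887 -0.09449766  0.05303872] [ 0.75  0.31 -0.78  2.24  0.53  0.48 -0.53] Fn 3.4 [-0.3 -1.3  3.7] back -0.002
0.005 [0.006, -0.014, -0.033]
0 [0.006, -0.008, -0.008]
-0.005 [0.006, -0.002, 0.016]
-0.008 [0.006, 0.002, 0.03]
```

Key spring felt (3.4 N). Pressing deeper in small steps until it bottoms.

Call:
move_arm(rows=[[[0, 0.003, 0.01, 0, 0, 0], [0, 0.004, 0.015, 0, 0, 0], [0, 0.004, 0.015, 0, 0, 0]]])

```text
clock: 34.3
position: [0.5072, -0.0948, 0.0512]
orientation: [0.092, 0.735, 0.667, 0.081]
ft_force: [-21.8, 1.0, 41.6]
width: 0.005
gripper_force: 23.7
```

```bash
python3 kf.py | head -1
```

```text
[ 0.50723448 -0.09476702  0.05123513] [ 0.74  0.31 -0.78  2.24  0.54  0.48 -0.54] Fn 47.0 [-21.8   1.   41.6] back -0.0041
```

Call:
move_arm(rows=[[[0, 0.002, 0.007, 0, 0, 0], [0, 0.003, 0.01, 0, 0, 0], [0, 0.003, 0.01, 0, 0, 0], [0, 0.003, 0.01, 0, 0, 0]]])

```text
clock: 34.63
position: [0.5077, -0.0949, 0.0503]
orientation: [0.092, 0.735, 0.667, 0.08]
ft_force: [-43.1, 5.6, 80.7]
width: 0.004
gripper_force: 45.8
```

```bash
python3 kf.py | head -1
```

```text
[ 0.50769019 -0.09493968  0.05031543] [ 0.74  0.31 -0.77  2.24  0.54  0.48 -0.55] Fn 91.6 [-43.1   5.6  80.7] back -0.0052
```

Bottomed out. Letting it go and backing away along the key axis.

Call:
move_arm(rows=[[[0, -0.01, -0.03, 0, 0, 0], [0, -0.03, -0.1, 0, 0, 0], [0, -0.06, -0.2, 0, 0, 0], [0, -0.1, -0.4, 0, 0, 0], [0, -0.15, -0.6, 0, 0, 0], [0, -0.15, -0.8, 0, 0, 0], [0, -0.15, -0.8, 0, 0, 0], [0, -0.15, -0.8, 0, 0, 0]]])

```text
clock: 35.3
position: [0.4416, -0.0888, 0.1997]
orientation: [0.094, 0.736, 0.666, 0.081]
ft_force: [0.3, 0.7, 0.1]
width: 0.005
gripper_force: 0.0
```

Run:
```python
from key import *
o=observe(); print(o["position"],o["clock"],o["ft_force"].round(1))
t=read_camera("top"); s=read_camera("side")
w0=cv2.imread("pics/top0.png"); s0=cv2.imread("pics/side0.png")
for n_,c,im in(("top",t,w0),("side",s,s0)):
    for q in("jar","tin","scoop","panel","key"): print(n_,q,[(np.round(x["extent"]).tolist(),round(x["conf"],2)) for x in spot_in(q,n_)[:1]])
# panel extents predicted: pulled-out and square
p=list(P0); p[3]+=.064; p[4]=0; tp=pts(p)[1]; print("panel top corners pred: side",proj(s,tp).round().tolist(),"top",proj(t,tp).round().tolist())
w=read_camera("wrist"); print("key wrist",[(np.round(x["extent"],1).tolist(),round(x["conf"],2)) for x in spot_in("key","wrist")[:1]],proj(w,[K,K-n*.005]).round(1).tolist())
```

```text
[ 0.44159445 -0.08875004  0.19969791] 35.3 [0.3 0.7 0.1]
top jar [([348.0, 158.0, 25.0, 28.0], 0.93)]
top tin [([188.0, 164.0, 22.0, 26.0], 0.96)]
top scoop [([384.0, 229.0, 28.0, 64.0], 0.86)]
top panel [([115.0, 263.0, 58.0, 24.0], 0.64)]
top key []
side jar [([398.0, 268.0, 40.0, 54.0], 0.58)]
side tin [([268.0, 162.0, 28.0, 26.0], 0.82)]
side scoop [([369.0, 369.0, 85.0, 82.0], 0.61)]
side panel [([172.0, 191.0, 22.0, 20.0], 0.4)]
side key [([271.0, 279.0, 13.0, 10.0], 0.65)]
panel top corners pred: side [[118.0, 101.0], [125.0, 94.0], [137.0, 118.0], [130.0, 126.0], [156.0, 132.0], [148.0, 139.0]] top [[87.0, 268.0], [86.0, 259.0], [137.0, 268.0], [137.0, 276.0], [146.0, 255.0], [146.0, 263.0]]
key wrist [([307.9, 195.9, 25.1, 21.1], 0.89)] [[307.5, 196.1], [308.2, 195.2]]
```

The panel, scoop, jar, tin and key all check out: the panel box in the top view matches the pulled-up, squared prediction. Handing in.

```bash
python3 -c "
from rig import close_job
print(close_job())"
```

```text
the job is handed in; nothing more can be done
None
```

I handed the job in at about 35 s with the scoop flat in the tray, the display locked up and squared to its stand, the round key pressed fully in and released, and the jar and tin not moved. On my first lift the scoop slipped back onto the platter, because the real fingertips sit about 22 mm short of the stated tool point, and the key press peaked at about 92 N, under the 120 N wrist limit.

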